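# Load and tighten the cheese press

### The job

Get the small cheeses under pressure: stand a mould from the worktop in every ring on the press's round table that is still empty, without turning the table away from where it stands. Swing the boom out of the way first; when all four are in, swing it fully in over the table and turn the crank clockwise until the four feet meet the moulds, and on until they are snug but not forced, so that the press holds them when you let go. A mould left over stays on the worktop; do not disturb the other things.

Things in the scene. Friction and masses are not known exactly. Their poses are not given: they have to be found in the camera images.
- mould_a_c (a point): white plastic cheese mould, a drum 58 mm in diameter (61 mm over its top lip) and 58 mm high with drain holes, and the round wooden follower (48 mm diameter) standing 12 mm out of it: 70 mm high in all, 0.22 kg. The point is on its axis, 35 mm above its underside; z up. Stands on the worktop at the start (underside at z = 0).
- mould_b_c (a point): white plastic cheese mould, a drum 58 mm in diameter (61 mm over its top lip) and 58 mm high with drain holes, and the round wooden follower (48 mm diameter) standing 12 mm out of it: 70 mm high in all, 0.22 kg. The point is on its axis, 35 mm above its underside; z up. Stands on the worktop at the start (underside at z = 0).
- mould_c_c (a point): white plastic cheese mould, a drum 58 mm in diameter (61 mm over its top lip) and 58 mm high with drain holes, and the round wooden follower (48 mm diameter) standing 12 mm out of it: 70 mm high in all, 0.22 kg. The point is on its axis, 35 mm above its underside; z up. Stands on the worktop at the start (underside at z = 0).
- mould_d_c (a point): white plastic cheese mould, a drum 58 mm in diameter (61 mm over its top lip) and 58 mm high with drain holes, and the round wooden follower (48 mm diameter) standing 12 mm out of it: 70 mm high in all, 0.22 kg. The point is on its axis, 35 mm above its underside; z up. If present, stands on the press's table in one of its rings from the start; may be absent.
- mould_e_c (a point): white plastic cheese mould, a drum 58 mm in diameter (61 mm over its top lip) and 58 mm high with drain holes, and the round wooden follower (48 mm diameter) standing 12 mm out of it: 70 mm high in all, 0.22 kg. The point is on its axis, 35 mm above its underside; z up. If present, stands on the press's table in one of its rings from the start; may be absent.
- ring0 (a point): on the press's round wooden table, 35 mm above the centre of a scribed ring (65 mm diameter, only a line): where the centre of a mould standing in that ring belongs. The four rings lie 66 mm from the table's axis, 90 degrees apart; the table is 226 mm in diameter, its top 50 mm above the worktop, with a raised rim 7 mm high round its edge (inside radius 104 mm). One mould belongs in each ring.
- ring1 (a point): on the press's round wooden table, 35 mm above the centre of a scribed ring (65 mm diameter, only a line): where the centre of a mould standing in that ring belongs. As ring0.
- ring2 (a point): on the press's round wooden table, 35 mm above the centre of a scribed ring (65 mm diameter, only a line): where the centre of a mould standing in that ring belongs. As ring0.
- ring3 (a point): on the press's round wooden table, 35 mm above the centre of a scribed ring (65 mm diameter, only a line): where the centre of a mould standing in that ring belongs. As ring0.
- table (a joint): angle of the press's round table, rad, counter-clockwise seen from above; 0 at the start, when its four rings stand just where the four feet come down. It turns very freely (0.5 N at a ring is enough to spin it); force towards or away from its axis does not turn it.
- boom (a joint): angle of the boom of the press, rad: 0 = fully in (against its stop, the screw over the table's axis), grows counter-clockwise seen from above as it swings out to the robot's right, at most 1.35; from 1.1 the table is clear for loading. It starts over the table or nearly so. A stiff hinge: it stays where it is left and takes about 8 N at swing_grip to move.
- post_axis (a point): on the upright axis of the post about which the boom swings, at the boom's top (223 mm above the worktop); the post is 28 mm in diameter, 200 mm from the table's axis.
- swing_grip (a point): middle of the upright round wooden grip (24 mm diameter, its wood 252 to 326 mm above the worktop) fixed on the boom 100 mm from post_axis; for swinging the boom.
- screw_axis (a point): on the upright axis of the screw, at the height of the middle of the crank's grip; 200 mm from post_axis. The origin goes down with the screw.
- crank_grip (a point): middle of the crank's upright round wooden grip (24 mm diameter, 52 mm high, spins on its pin), 50 mm from screw_axis; its middle is 309 mm above the worktop at crank 0 and goes down with the screw. It is the higher grip of the two.
- crank (a joint): angle of the crank, rad; grows clockwise seen from above, 0 to 22.5. Each full turn (6.28) lowers the screw and the crank's grip by 12 mm, and the feet until they touch. Running free it drags about 3 N at the grip; each quarter turn past the touch adds about 1.7 N to that and 11 N on each mould. Snug is 8 to 20 N on each. The screw locks itself and does not run back.
- spider: the cross with four round feet (44 mm diameter, 66 mm from the screw's axis, above the four rings when the boom is in); origin on that axis at the height of the feet's flat undersides: 150 mm above the worktop at crank 0. They meet the moulds on the table at 120 mm (crank 15.7). A stiff spring sits between screw and cross, so that they stand still from there on.
- timer: bystander: kitchen timer, red and white, 66 mm in diameter, 57 mm high; origin under its centre.
- jam_jar: bystander: jam jar, 68 mm in diameter, 84 mm high; origin under its centre.
Things that resemble listed ones, but are neither listed nor needed, are in the scene too. What is shaped like the part that bears mould_e_c but purple is not meant.

How it is judged:
By the outcome, as a careful person would: the job done as asked, in the order asked, and still so for the second after the job is handed in, with the robot touching nothing.
Of mould_d, mould_e only 1 to 2 are there at a start; the rules pass over those that are not, and their reading is None.
At some moment in a run one of mould_a, mould_b, mould_c may be knocked a few centimetres aside while the robot is not near it.
Once in a run the grip may slacken for a moment while it holds something.
It also fails if it takes over 210 s, if anything falls off the work surface, if the arm or the gripper's body presses on something with over 40 N, if the wrist force passes 120 N, or if a joint passes its speed limit or range.

### The arm

A 6-joint arm with a two-finger parallel gripper is mounted at the origin on a cart in front of the work surface, level with it; the furniture and walls round the work are solid. World frame = base frame: x ahead of the robot, y to its left, z up, the work surface at z = 0. Lengths are in m, angles in rad, forces in N, time in s.
With the tool pointing down it reaches from about 0.375 to 0.975 m from the base axis. Payload 3.8 kg.
Tool frame: the origin (TCP) lies where the fingers leave the gripper's body, on its centre line; the fingertips stand 73 mm ahead of it and the grasp point (between the pads) lies 54 mm ahead of it (nose_length is the distance from the TCP to the fingertips, in m); z points along the fingers, y is the line along which they close (so a half turn about z gives the same grasp; the last joint's range is limited). The gripper opens to 85 mm and grips with 20 to 120 N. Pads are 22 mm wide; open, the fingers measure 114 mm over their backs; the gripper's body (76 mm by 85 mm) begins 54 mm behind the grasp point. The pads swing forward as they close: fully open they stand 13 mm farther back than shut.
Start: joints at [1.284, 0.264, 1.604, -0, 1.274, -0.037], TCP at [0.167, 0.654, 0.304] pointing down, gripper open.
Joint ranges: [-2.63, 2.63], [-0.94, 2.18], [0.31, 2.57], [-1.31, 4.45], [0, 2.66], [-2.55, 2.55]. Speed limits (rad/s): [2.57, 2.57, 3.14, 3.14, 3.14, 3.14].

### API

Orientations are given as a rotation vector (axis times angle).
In Python, from workcell import read_state, read_camera, calibration, finish_job, look_for, cut_out, tip_of, nose_length gives the robot as it stands.
- The arm moves only by the tool step_arm, never from a script. Its argument "targets" is a list of rows, each a list of 3 entries, a list of its own where there are three numbers: the turn, a rotation vector about the tool's x, y, z in rad, then the shift along the tool's x, y, z in mm, then the finger opening in mm, from 0 to 85.4. In form: [[[ax, ay, az], [x, y, z], grip], ...]. A call has 1 to 5 rows; each row shifts and turns the commanded pose from where the row before left it, along the tool's axes as they then stand; what a row does not reach is not made up. A row lasts 1/12 s, in which the tool goes at most 41.7 mm and 7.16 degrees, less where a joint would pass 70% of its speed; a pose out of reach is approached as far as the arm can. A call with a gripper value outside its range is refused whole. The fingers move at their own pace and stop on an object; "grip_force" is the grip in N (left out, the last holds). Time passes only in rows, so rows that do not move let the fingers close. It gives the time, the measured TCP pose, the force, the opening and the grip force at its end, in the units of the state.
- read_state(): the state, without advancing time (a new reading comes with each control period).
- read_camera(name): name is "side" or "top"; returns the picture (384x512x3 uint8, red, green, blue); there is no depth.
- calibration(name): a dict with "camera_matrix" (3x3 intrinsics, pixels), "R" (3x3) and "t" (3): a world point X has camera coordinates R X + t. Camera axes: x right, y down, z forward; pixel columns grow to the right and rows downward; lengths in m; the calibration is good to about 2 mm. A picture is of the moment at which its call begins. calibration takes no time and is no camera call.
- finish_job(): hands the job in; it is judged then, once.
Trained networks look in the newest picture that a camera, given by its name, has taken for a name from the list of things; names that differ only in an ending like _2 or _b are one class to them, and where a whole thing is asked for, a point or a joint stands for the part that bears it (a point fixed in the world has none). Each returns a list of dicts, best first, with "score" (0 to 1); they miss things now and then, are a little off and sometimes report something else, mostly with a low value. They report only what shows in the picture. A call takes as long as a camera call. They do not tell look-alikes from the thing itself.
- look_for(camera, query): "extent" ([left, top, right, bottom] in pixels, round what is visible of it).
- cut_out(camera, query): "region" (384x512 bool, what is visible of it) and "extent" ([left, top, right, bottom] in pixels, round what is visible of it).
- tip_of(camera, query): "at" ([row, column] in pixels: a listed point, or the origin of a listed thing).
The state is a dict: "time": time; "q": joint angles; "joint_vel": joint speeds; "joint_torque": joint torques, N m; "tool_pos": TCP position; "tcp_rot": TCP orientation; "wrist_force": force on the tool from outside, world axes, zero at the start; "torque": the same for the moment, N m; "width": opening from 0.0 (shut) to 1.0 (fully open); "grip_force": force on a finger pad.
Only numpy, scipy, OpenCV 4.12 (cv2) and the standard library are available. Lean on these libraries where they do the work, as an engineer would, in place of code of your own. Each camera call takes 0.05 s, during which the arm holds its last target. There are 200 camera calls.

## Working session

There is one attempt and no reset: what is moved stays moved. The work goes in short steps, Python scripts to look and compute and a tool call to move; the robot and the scene stay as the last step left them, time stands still between calls to the robot, and variables do not carry over. Pictures are saved under pics/ and viewed, at most 14 in all, crops included, and the job is handed in when it is done.

Besides the shell and the picture viewer there is one more tool, called after ">>>" as name([rows], argument=value, ...), one row to a line, values as JSON. step_arm: Moves the arm, as the interface text tells. Its arguments: {"type":"object","properties":{"targets":{"type":"array","items":{"type":"array"}},"grip_force":{"type":"number"}},"required":["targets"]}

```bash
mkdir -p pics; ls
python3 - <<'E'
from workcell import *
import cv2,numpy as np
for c in("side","top"):
    im=read_camera(c); cv2.imwrite(f"pics/{c}0.png",cv2.resize(im[:,:,::-1],(800,600)))
    k=calibration(c); print(c,k["camera_matrix"],k["R"],k["t"])
    for q in["mould_a_c","ring0","post_axis","swing_grip","screw_axis","crank_grip","spider","timer","jam_jar"]:
        print(q,[(np.round(d["at"],1).tolist(),round(d["score"],2)) for d in tip_of(c,q)])
s=read_state();print(s["time"],s["tool_pos"],s["tcp_rot"],nose_length)
E
```

```text
pics
side [[374.18628193   0.         255.71840292]
 [  0.         374.18628193 192.63040475]
 [  0.           0.           1.        ]] [[-0.97546422 -0.21988428 -0.01097537]
 [-0.12860994  0.60959099 -0.78221373]
 [ 0.17868699 -0.76160996 -0.6229135 ]] [0.58493731 0.10373904 1.44736455]
mould_a_c [([266.8, 262.9], 0.65)]
ring0 [([209.6, 261.3], 0.92), ([185.1, 264.3], 0.78), ([200.6, 245.4], 0.75), ([200.2, 283.0], 0.56)]
post_axis [([146.2, 229.0], 0.77)]
swing_grip [([140.9, 248.1], 0.86)]
screw_axis [([148.9, 276.1], 0.72)]
crank_grip [([139.4, 269.1], 0.61)]
spider [([180.6, 273.1], 0.92)]
timer [([281.5, 222.0], 0.82), ([142.1, 271.1], 0.55)]
jam_jar [([316.3, 224.0], 0.85)]
top [[353.25472129   0.         257.1536557 ]
 [  0.         353.25472129 188.47175207]
 [  0.           0.           1.        ]] [[ 0.02002297 -0.9995268  -0.02335093]
 [-0.99630192 -0.01799559 -0.08401577]
 [ 0.0835558   0.02494682 -0.99619079]] [0.21420945 0.54705298 1.36231934]
mould_a_c [([201.6, 218.0], 0.75)]
ring0 [([185.7, 308.9], 0.98), ([173.2, 289.1], 0.91), ([187.1, 274.9], 0.86), ([203.8, 295.4], 0.71), ([161.5, 319.3], 0.46)]
post_axis [([135.7, 330.1], 0.64)]
swing_grip [([161.7, 321.1], 0.96)]
screw_axis [([187.6, 310.2], 0.67)]
crank_grip [([184.2, 319.9], 0.39)]
spider [([192.1, 302.1], 0.65)]
timer [([174.5, 204.4], 0.56)]
jam_jar [([183.8, 173.0], 0.59)]
1.0 [0.16684105 0.65406381 0.30392561] [-3.91313575e-01 -3.11709485e+00 -1.33554801e-04] 0.0726
```

View pics/side0.png

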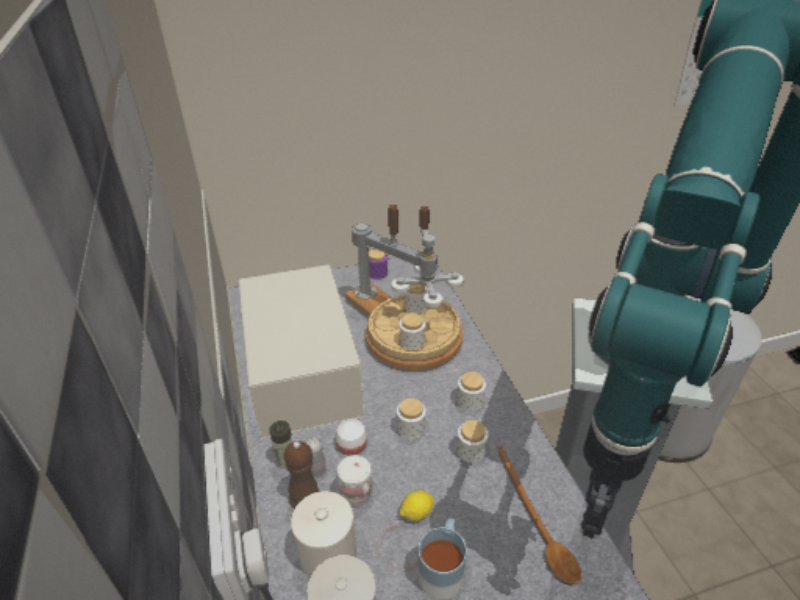

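View pics/top0.png

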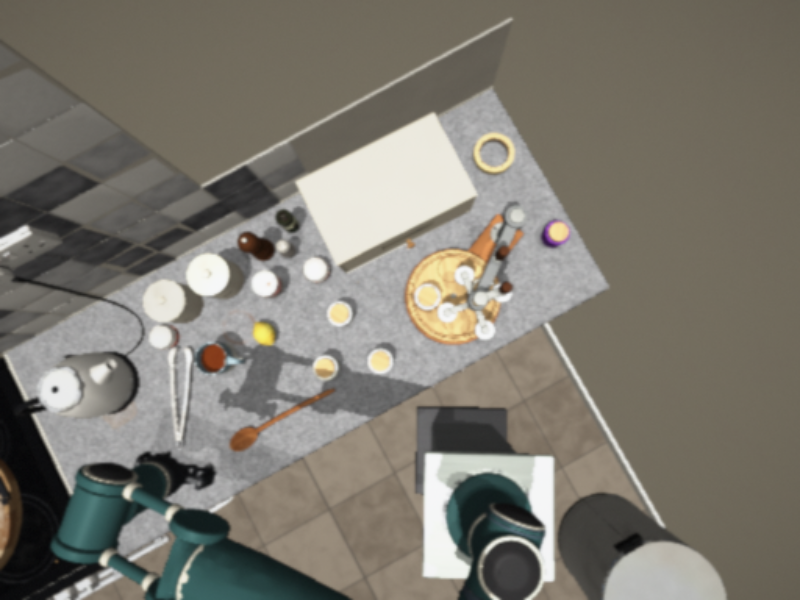

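```bash
cat > h.py <<'E'
from workcell import *
import cv2,numpy as np
from scipy.spatial.transform import Rotation as Ro
def ray(c,rc):
    k=calibration(c);R,t=np.array(k["R"]),np.array(k["t"])
    return -R.T@t, R.T@np.linalg.inv(k["camera_matrix"])@[rc[1],rc[0],1]
def atz(c,rc,z):
    o,d=ray(c,rc); return (o+d*(z-o[2])/d[2]).round(4)
def tri(rs,rt):
    o,d=ray("side",rs);p,e=ray("top",rt)
    s=np.linalg.lstsq(np.c_[d,-e],p-o,rcond=None)[0]
    a,b=o+d*s[0],p+e*s[1]; return ((a+b)/2).round(4),round(float(np.linalg.norm(a-b)),4)
def proj(c,X):
    k=calibration(c);p=np.array(k["camera_matrix"])@(np.array(k["R"])@X+k["t"]);return (p[:2]/p[2])[::-1].round(1)
def moulds(c):
    return [(np.round(d["extent"],1).tolist(),round(d["score"],2)) for d in look_for(c,"mould_a_c")]
E
python3 - <<'E'
from h import *
print("rings top",[atz("top",p,.085).tolist() for p in [(185.7,308.9),(173.2,289.1),(187.1,274.9),(203.8,295.4)]])
print("rings side",[atz("side",p,.085).tolist() for p in [(209.6,261.3),(185.1,264.3),(200.6,245.4),(200.2,283.0)]])
print("post",tri((146.2,229),(135.7,330.1)),atz("top",(135.7,330.1),.223))
print("sg",tri((140.9,248.1),(161.7,321.1)),"cg",tri((139.4,269.1),(184.2,319.9)),"sa",tri((148.9,276.1),(187.6,310.2)))
print("sp",tri((180.6,273.1),(192.1,302.1)))
print("timer",tri((281.5,222),(174.5,204.4)),"jar",tri((316.3,224),(183.8,173)))
for c in("top","side"):
    read_camera(c)
    for e,s in moulds(c):
        rc=((e[1]+e[3])/2,(e[0]+e[2])/2);print(c,e,s,atz(c,rc,.035),atz(c,rc,.085))
im=read_camera("side")[110:260,190:340];cv2.imwrite("pics/c1.png",cv2.resize(im[:,:,::-1],(600,600),interpolation=cv2.INTER_CUBIC))
im=read_camera("top")[115:245,180:350];cv2.imwrite("pics/c2.png",cv2.resize(im[:,:,::-1],(780,597),interpolation=cv2.INTER_CUBIC))
E
```

```text
rings top [[0.5518, 0.0293, 0.085], [0.5978, 0.1039, 0.085], [0.5443, 0.1565, 0.085], [0.483, 0.079, 0.085]]
rings side [[0.5426, 0.1555, 0.085], [0.5618, 0.0083, 0.085], [0.6122, 0.1175, 0.085], [0.4737, 0.0857, 0.085]]
post (array([ 0.7089, -0.0235,  0.2278]), 0.0008) [ 0.7105 -0.0244  0.223 ]
sg (array([0.616 , 0.016 , 0.2847]), 0.0105) cg (array([0.5393, 0.022 , 0.304 ]), 0.0057) sa (array([0.5193, 0.0485, 0.2842]), 0.0154)
sp (array([0.5199, 0.0611, 0.1525]), 0.0046)
timer (array([0.6049, 0.4397, 0.005 ]), 0.0158) jar (array([0.563 , 0.5638, 0.008 ]), 0.0122)
top [211.2, 192.0, 229.6, 209.8] 0.56 [0.4909 0.3667 0.035 ] [0.4885 0.3603 0.085 ]
side [252.9, 253.9, 271.5, 281.8] 0.65 [0.4915 0.3816 0.035 ] [0.4828 0.4228 0.085 ]
```

View pics/c1.png

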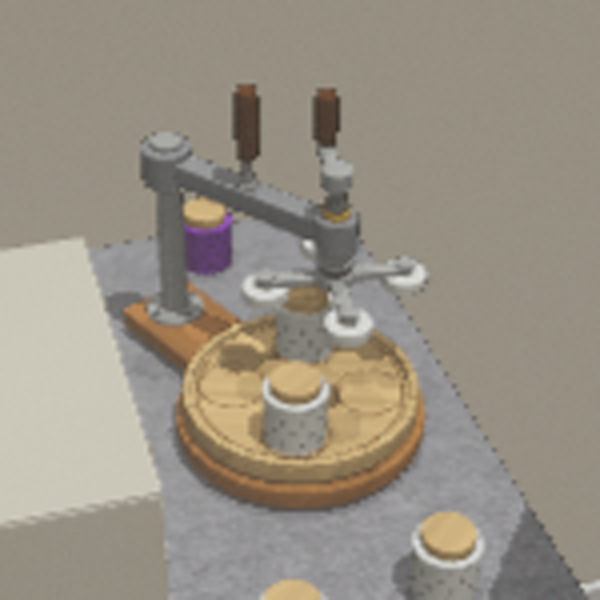

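View pics/c2.png

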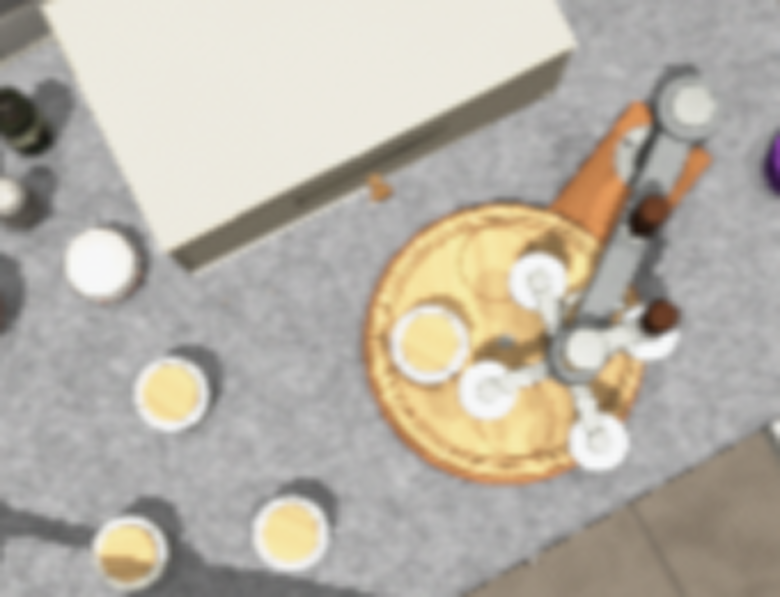

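```bash
cat >> h.py <<'E'
def pose():
    s=read_state();R=Ro.from_rotvec(s["tcp_rot"]).as_matrix();return np.array(s["tool_pos"]),R
def az(): return np.degrees(np.arctan2(*pose()[1][[1,0],1]))
def plan(X,a):   # X: TCP target, a: azimuth of tool y (deg), tool down
    p,R=pose(); d=(a-az()+90)%180-90
    c,s_=np.cos(np.radians(az()+d)),np.sin(np.radians(az()+d))
    f=(np.arctan2(R[1,1],R[0,1])+np.radians(d))
    y=np.array([np.cos(f),np.sin(f),0]);x=np.array([-y[1],y[0],0])
    D=np.array(X)-p
    print("turn z",round(-np.radians(d),3),"then shift mm",np.round([1000*D@x,1000*D@y,-1000*D[2]],1),"now",p.round(4),"az",round(az(),1))
E
python3 - <<'E'
from h import *
print("sg",atz("top",(161.7,321.1),.289),atz("side",(140.9,248.1),.289))
for p in[(200.6,217.3),(235.2,208.3),(230.9,243.4)]:print("m",atz("top",p,.070))
for p in[(125,305),(173.5,221.5),(115,189)]:print("box",atz("top",p,.15))
print("purple side",atz("top",(149,356),.07))
plan([.616,.02,.45],66.7)
E
```

```text
sg [0.6101 0.0159 0.289 ] [0.6197 0.0228 0.289 ]
m [0.4901 0.3741 0.07  ]
m [0.3589 0.4043 0.07  ]
m [0.3778 0.2721 0.07  ]
box [0.766  0.0529 0.15  ]
box [0.5841 0.3508 0.15  ]
box [0.7974 0.476  0.15  ]
purple side [ 0.697  -0.1505  0.07  ]
turn z 0.157 then shift mm [-663.3 -404.7 -146.1] now [0.1669 0.654  0.3039] az 75.7
```

>>> step_arm([
  [[0,0,0.08],[0,0,-40],85],
  [[0,0,0.075],[0,0,-40],85],
  [[0,0,0],[0,0,-40],85],
  [[0,0,0],[0,0,-26],85],
  [[0,0,0],[0,0,0],85],
], grip_force=50)

```text
time: 1.72
tool_pos: [0.1673, 0.6557, 0.4595]
tcp_rot: [0.631, 3.076, 0.022]
wrist_force: [-0.6, 0.6, 2.0]
width: 0.995
grip_force: 0.0
```

>>> step_arm([
  [[0,0,0],[-33,-20,0],85],
  [[0,0,0],[-33,-20,0],85],
  [[0,0,0],[-33,-20,0],85],
  [[0,0,0],[-33,-20,0],85],
  [[0,0,0],[-33,-20,0],85],
])

```text
time: 2.13
tool_pos: [0.2797, 0.4956, 0.4492]
tcp_rot: [-0.63, -3.078, 0.001]
wrist_force: [0.6, -0.3, -0.7]
width: 0.996
grip_force: 0.0
```

>>> step_arm([
  [[0,0,0],[-33,-20,0],85],
  [[0,0,0],[-33,-20,0],85],
  [[0,0,0],[-33,-20,0],85],
  [[0,0,0],[-33,-20,0],85],
  [[0,0,0],[-33,-20,0],85],
])

```text
time: 2.55
tool_pos: [0.392, 0.3385, 0.4495]
tcp_rot: [0.631, 3.078, -0.0]
wrist_force: [0.6, 0.7, 0.2]
width: 0.995
grip_force: 0.0
```

>>> step_arm([
  [[0,0,0],[-33,-20,0],85],
  [[0,0,0],[-33,-20,0],85],
  [[0,0,0],[-33,-20,0],85],
  [[0,0,0],[-33,-20,0],85],
  [[0,0,0],[-33,-20,0],85],
])

```text
time: 2.97
tool_pos: [0.5043, 0.1815, 0.4496]
tcp_rot: [0.632, 3.077, 0.0]
wrist_force: [0.6, 0.7, -0.1]
width: 0.994
grip_force: 0.0
```

>>> step_arm([
  [[0,0,0],[-33,-20,0],85],
  [[0,0,0],[-33,-20,0],85],
  [[0,0,0],[-33,-20,0],85],
  [[0,0,0],[-33,-20,0],85],
  [[0,0,0],[0,0,0],85],
])

```text
time: 3.38
tool_pos: [0.5963, 0.0523, 0.4482]
tcp_rot: [0.64, 3.075, -0.005]
wrist_force: [-1.2, 1.2, -0.4]
width: 0.995
grip_force: 0.0
```

Run:
```python
from h import *
im=read_camera("side");print(tip_of("side","swing_grip"),tip_of("side","crank_grip"),tip_of("side","post_axis"))
cv2.imwrite("pics/c3.png",cv2.resize(im[60:260,150:400,::-1],(750,600),interpolation=cv2.INTER_CUBIC))
read_camera("top");print(tip_of("top","swing_grip"))
plan([.616,.018,.352],66.7)
```

```text
[{'at': [138.4, 250.6], 'score': 0.72}] [{'at': [139.2, 272.8], 'score': 0.42}] [{'at': [145.5, 230.0], 'score': 0.59}]
[]
turn z 0.003 then shift mm [-37.4 -28.5  98. ] now [0.5929 0.059  0.45  ] az 66.9
```

View pics/c3.png

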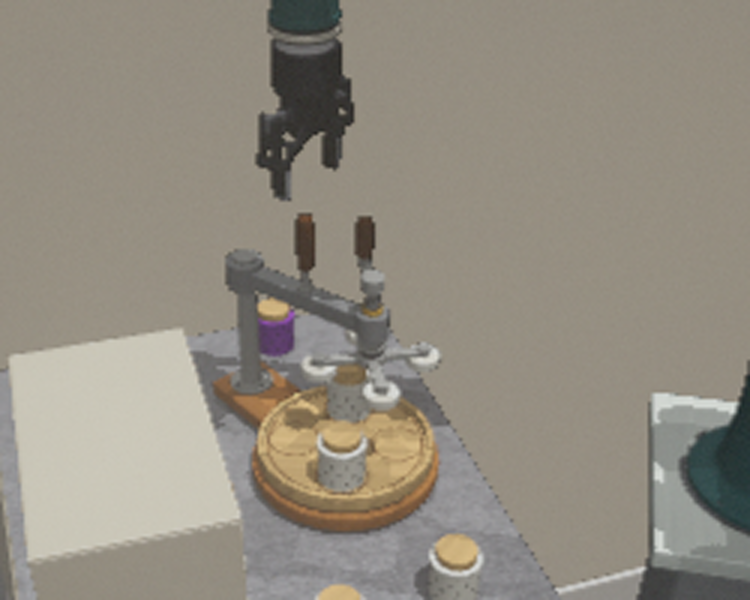

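Run:
```python
from h import *
print(tri((140.6,251.6),(161.7,321.4)),atz("side",(140.6,251.6),.289),atz("top",(161.7,321.4),.295))
# fingertip check against picture: projected tips
p,R=pose();print(proj("side",p+R@[0,0,.0726]),proj("side",p))
```

```text
(array([0.6095, 0.0145, 0.2868]), 0.0018) [0.6077 0.0182 0.289 ] [0.6091 0.0159 0.295 ]
[124.5 252.6] [104.7 252.3]
```

Run:
```python
from h import *
plan([.610,.016,.352],68)
```

```text
turn z -0.019 then shift mm [-32.  -33.4  98. ] now [0.5929 0.059  0.45  ] az 66.9
```

>>> step_arm([
  [[0,0,0],[-16,-17,0],85],
  [[0,0,0],[-16,-17,0],85],
  [[0,0,0],[0,0,33],85],
  [[0,0,0],[0,0,33],85],
  [[0,0,0],[0,0,32],85],
])

```text
time: 4.1
tool_pos: [0.6095, 0.015, 0.352]
tcp_rot: [0.629, 3.075, 0.001]
wrist_force: [1.0, -0.2, -0.1]
width: 0.994
grip_force: 0.0
```

>>> step_arm([
  [[0,0,0],[0,0,0],20],
  [[0,0,0],[0,0,0],20],
  [[0,0,0],[0,0,0],20],
  [[0,0,0],[0,0,0],20],
  [[0,0,0],[0,0,0],20],
])

```text
time: 4.52
tool_pos: [0.6108, 0.0146, 0.3553]
tcp_rot: [0.63, 3.072, 0.003]
wrist_force: [6.1, 16.9, 10.0]
width: 0.294
grip_force: 10.2
```

>>> step_arm([
  [[0,0,0],[0,0,0],20],
  [[0,0,0],[0,0,0],20],
  [[0,0,0],[0,0,0],20],
  [[0,0,0],[0,0,0],20],
  [[0,0,0],[0,0,0],20],
])

```text
time: 4.93
tool_pos: [0.611, 0.0149, 0.3556]
tcp_rot: [0.63, 3.072, 0.005]
wrist_force: [0.3, 3.5, 6.7]
width: 0.265
grip_force: 49.2
```

>>> step_arm([
  [[0,0,-0.1],[0,-10,0],20],
  [[0,0,-0.1],[0,-10,0],20],
  [[0,0,-0.1],[0,-10,0],20],
  [[0,0,0],[0,0,0],20],
])

```text
time: 5.27
tool_pos: [0.603, -0.0155, 0.3556]
tcp_rot: [0.157, 3.128, -0.001]
wrist_force: [4.9, -2.7, 3.3]
width: 0.264
grip_force: 49.8
```

Run:
```python
from h import *
s=read_state();p,R=pose();print(p,az(),s["wrist_force"],np.hypot(*(p[:2]-[.7085,-.024])))
```

```text
[ 0.603023   -0.01550448  0.35564658] 84.2655792102192 [ 4.89874178 -2.66284313  3.25207667] 0.10581857444640758
```

>>> step_arm([
  [[0,0,-0.1],[0,-10,0],20],
  [[0,0,-0.1],[0,-10,0],20],
  [[0,0,-0.1],[0,-10,0],20],
  [[0,0,-0.1],[0,-10,0],20],
  [[0,0,0],[0,0,0],20],
])

```text
time: 5.68
tool_pos: [0.6071, -0.0541, 0.3557]
tcp_rot: [-0.467, 3.092, -0.001]
wrist_force: [13.3, 3.3, 2.7]
width: 0.263
grip_force: 50.4
```

>>> step_arm([
  [[0,0,-0.1],[0,-10,0],20],
  [[0,0,-0.1],[0,-10,0],20],
  [[0,0,-0.1],[0,-10,0],20],
  [[0,0,0],[0,0,0],20],
  [[0,0,0],[0,0,0],20],
])

```text
time: 6.1
tool_pos: [0.6195, -0.0796, 0.3557]
tcp_rot: [-0.919, 2.987, -0.001]
wrist_force: [16.7, 8.8, 1.0]
width: 0.262
grip_force: 51.2
```

Run:
```python
from h import *
s=read_state();p,R=pose();print(p,az(),s["q"],s["wrist_force"])
print(read_camera("side").shape,tip_of("side","swing_grip"),tip_of("side","spider"),tip_of("side","screw_axis"))
read_camera("top");print(tip_of("top","spider"),tip_of("top","ring0"))
```

```text
[ 0.61946339 -0.07962105  0.35568715] 124.19801210217274 [-0.17078666  0.13386961  1.663347    0.00718776  1.32906886 -2.34016262] [16.69361755  8.82806725  0.97086327]
(384, 512, 3) [{'at': [129.3, 254.8], 'score': 0.71}, {'at': [121.9, 279.1], 'score': 0.69}] [{'at': [153.2, 281.3], 'score': 0.75}] [{'at': [118.6, 279.3], 'score': 0.7}]
[{'at': [187.7, 357.6], 'score': 0.75}] [{'at': [203.9, 293.5], 'score': 0.94}, {'at': [184.4, 309.8], 'score': 0.74}, {'at': [174.3, 287.3], 'score': 0.66}, {'at': [189.0, 269.6], 'score': 0.59}]
```

>>> step_arm([
  [[0,0,0],[-4,-10,0],20],
  [[0,0,0],[0,0,0],20],
  [[0,0,0],[0,0,0],20],
])

```text
time: 6.7
tool_pos: [0.6239, -0.086, 0.3556]
tcp_rot: [-0.922, 2.998, 0.003]
wrist_force: [-0.2, 6.1, 8.3]
width: 0.261
grip_force: 52.2
```

>>> step_arm([
  [[0,0,0],[0,0,0],85],
  [[0,0,0],[0,0,0],85],
  [[0,0,0],[0,0,0],85],
  [[0,0,0],[0,0,0],85],
  [[0,0,0],[0,0,0],85],
])

```text
time: 7.12
tool_pos: [0.6227, -0.0882, 0.3516]
tcp_rot: [0.92, -3.003, 0.0]
wrist_force: [-0.1, 0.3, 0.2]
width: 0.953
grip_force: 0.0
```

>>> step_arm([
  [[0,0,0],[0,0,-30],85],
  [[0,0,0],[0,0,-40],85],
  [[0,0,0],[0,0,-40],85],
  [[0,0,0],[0,0,0],85],
  [[0,0,0],[0,0,0],85],
])

```text
time: 7.53
tool_pos: [0.6238, -0.0884, 0.4664]
tcp_rot: [-0.919, 2.997, -0.006]
wrist_force: [-0.3, 0.1, -0.1]
width: 0.991
grip_force: 0.0
```

Run:
```python
from h import *
a=read_camera("side");r={}
for q in["swing_grip","spider","screw_axis","crank_grip","post_axis","ring0"]: r[q]=[(np.round(d["at"],1).tolist(),round(d["score"],2)) for d in tip_of("side",q)]
b=read_camera("top")
for q in r: print(q,r[q],[(np.round(d["at"],1).tolist(),round(d["score"],2)) for d in tip_of("top",q)])
print(moulds("top"),moulds("side"))
cv2.imwrite("pics/c4.png",np.hstack([cv2.resize(a[100:300,180:330,::-1],(400,533),interpolation=2),cv2.resize(b[110:250,200:305,::-1],(400,533),interpolation=2)]))
plan([0.4901,0.3741,.3],15)
plan([0.4901,0.3741,.3],67)
```

```text
swing_grip [([125.8, 252.9], 0.94), ([283.7, 227.0], 0.46), ([284.0, 294.5], 0.3)] [([158.3, 354.2], 0.85)]
spider [([151.9, 276.1], 0.85)] [([185.7, 357.5], 0.78)]
screw_axis [([119.4, 278.6], 0.67), ([185.5, 264.8], 0.67)] [([182.8, 375.0], 0.51)]
crank_grip [([118.5, 264.5], 0.56)] []
post_axis [([147.5, 228.7], 0.84), ([208.2, 263.7], 0.33)] [([138.1, 328.4], 0.92)]
ring0 [([187.5, 265.3], 0.92), ([202.3, 280.4], 0.79), ([199.4, 249.3], 0.78), ([212.0, 262.2], 0.68)] [([190.1, 272.6], 0.88), ([174.0, 289.3], 0.86), ([185.3, 305.5], 0.7), ([205.0, 292.8], 0.59)]
[([320.3, 130.8, 385.9, 208.8], 0.59), ([210.2, 191.2, 229.2, 209.6], 0.53)] [([255.9, 254.1, 272.6, 280.3], 0.93)]
turn z -1.237 then shift mm [-480.6    8.6  162. ] now [ 0.6228 -0.0879  0.462 ] az 124.1
turn z 0.997 then shift mm [302.7 373.4 162. ] now [ 0.6228 -0.0879  0.462 ] az 124.1
```

View pics/c4.png

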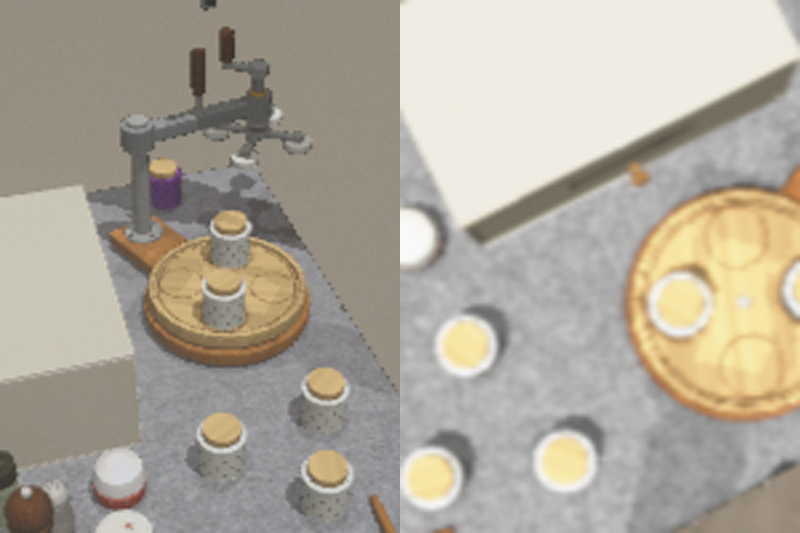

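Run:
```python
from h import *
for n,s,t,z in[("A",(261.2,263.2),(200.6,217.6),.07),("B",(243.2,302.2),(231,243.3),.07),("C",(275.5,302.2),(234.7,208.4),.07),
 ("ringfar",(206.1,247.9),(172.2,288.7),.05),("ringnear",(207.6,281.6),(205,292.4),.05),("D",(207,263.7),(189.8,273.8),.12)]:
    print(n,tri(s,t),atz("side",s,z),atz("top",t,z))
print("centre",atz("top",(188.7,290),.05))
```

```text
A (array([0.4902, 0.3743, 0.0597]), 0.0009) [0.4879 0.3831 0.07  ] [0.4902 0.3729 0.07  ]
B (array([0.3767, 0.2728, 0.0644]), 0.0011) [0.3758 0.2781 0.07  ] [0.3774 0.2725 0.07  ]
C (array([0.3597, 0.4056, 0.0596]), 0.0012) [0.3588 0.414  0.07  ] [0.3608 0.4039 0.07  ]
ringfar (array([0.6068, 0.1031, 0.0465]), 0.0003) [0.6059 0.107  0.05  ] [0.6061 0.1033 0.05  ]
ringnear (array([0.4787, 0.0873, 0.0486]), 0.0021) [0.4774 0.0888 0.05  ] [0.4797 0.0875 0.05  ]
D (array([0.5325, 0.1609, 0.1039]), 0.0001) [0.5288 0.1792 0.12  ] [0.5312 0.1613 0.12  ]
centre [0.5422 0.0975 0.05  ]
```

Run:
```python
from h import *
plan([0.490,0.3735,.462],124)
```

```text
turn z 0.002 then shift mm [-147.9  456.8   -0. ] now [ 0.6228 -0.0879  0.462 ] az 124.1
```

>>> step_arm([
  [[0,0,0],[-12,38,0],85],
  [[0,0,0],[-12,38,0],85],
  [[0,0,0],[-12,38,0],85],
  [[0,0,0],[-12,38,0],85],
  [[0,0,0],[-12,38,0],85],
])

```text
time: 8.75
tool_pos: [0.5652, 0.1045, 0.4621]
tcp_rot: [-0.92, 3.003, -0.0]
wrist_force: [0.2, 0.9, 0.9]
width: 0.995
grip_force: 0.0
```

>>> step_arm([
  [[0,0,0],[-12,38,0],85],
  [[0,0,0],[-12,38,0],85],
  [[0,0,0],[-12,38,0],85],
  [[0,0,0],[-12,38,0],85],
  [[0,0,0],[-13,38,0],85],
])

```text
time: 9.17
tool_pos: [0.5089, 0.2963, 0.4624]
tcp_rot: [-0.921, 3.003, 0.0]
wrist_force: [0.1, 0.3, -0.2]
width: 0.994
grip_force: 0.0
```

>>> step_arm([
  [[0,0,0],[-13,38,0],85],
  [[0,0,0],[-13,38,0],85],
  [[0,0,0],[0,0,40],85],
  [[0,0,0],[0,0,40],85],
  [[0,0,0],[0,0,40],85],
])

```text
time: 9.58
tool_pos: [0.4886, 0.3737, 0.3418]
tcp_rot: [-0.924, 2.999, 0.001]
wrist_force: [0.4, -0.4, -1.1]
width: 0.997
grip_force: 0.0
```

>>> step_arm([
  [[0,0,0],[0,0,40],85],
  [[0,0,0],[0,0,40],85],
  [[0,0,0],[0,0,40],85],
  [[0,0,0],[0,0,35],85],
  [[0,0,0],[0,0,0],85],
])

```text
time: 10.0
tool_pos: [0.4843, 0.3689, 0.178]
tcp_rot: [0.917, -2.989, 0.007]
wrist_force: [-1.8, -0.7, -1.2]
width: 0.995
grip_force: 0.0
```

```bash
cat >> h.py <<'E'
def shot(n,s=(100,300,180,330),t=(110,250,200,305)):
    a=read_camera("side");b=read_camera("top")
    f=lambda i,c:cv2.resize(i[c[0]:c[1],c[2]:c[3],::-1],(400,533),interpolation=2)
    cv2.imwrite(f"pics/{n}.png",np.hstack([f(a,s),f(b,t)]))
E
python3 - <<'E'
from h import *
shot("d1",(160,320,210,330),(140,280,170,275))
plan([0.490,0.3735,.088],124)
E
```

```text
turn z 0.002 then shift mm [-2.6  0.5 97.8] now [0.4881 0.3716 0.1858] az 124.1
```

View pics/d1.png

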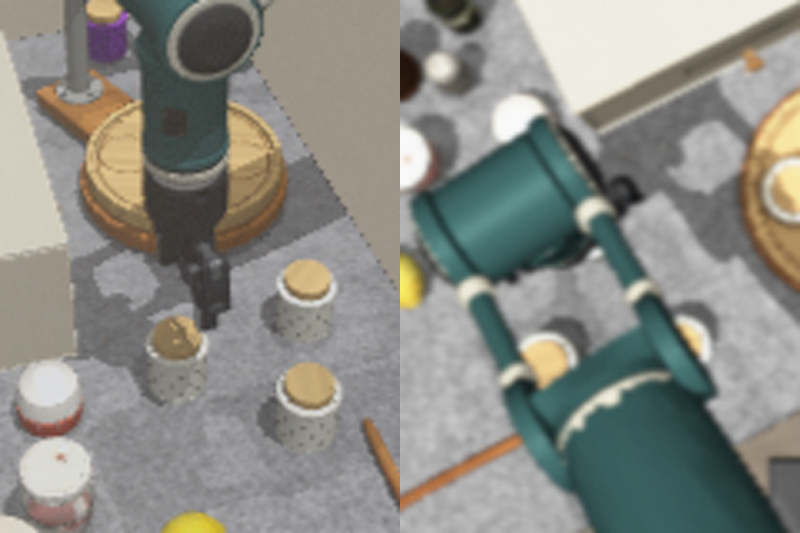

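>>> step_arm([
  [[0,0,0],[-2,0,30],85],
  [[0,0,0],[0,0,30],85],
  [[0,0,0],[0,0,25],85],
  [[0,0,0],[0,0,12],85],
  [[0,0,0],[0,0,0],85],
])

```text
time: 10.52
tool_pos: [0.4905, 0.3732, 0.0897]
tcp_rot: [0.921, -3.002, 0.001]
wrist_force: [-0.9, -0.1, -1.0]
width: 0.999
grip_force: 0.0
```

>>> step_arm([
  [[0,0,0],[0,0,0],50],
  [[0,0,0],[0,0,0],50],
  [[0,0,0],[0,0,0],50],
  [[0,0,0],[0,0,0],50],
  [[0,0,0],[0,0,0],50],
])

```text
time: 10.93
tool_pos: [0.4926, 0.3749, 0.0935]
tcp_rot: [-0.919, 2.998, 0.003]
wrist_force: [-1.7, 0.4, 7.1]
width: 0.668
grip_force: 54.0
```

>>> step_arm([
  [[0,0,0],[0,0,-10],50],
  [[0,0,0],[0,0,-40],50],
  [[0,0,0],[0,0,-40],50],
  [[0,0,0],[0,0,-40],50],
  [[0,0,0],[0,0,0],50],
])

```text
time: 11.35
tool_pos: [0.4946, 0.376, 0.2311]
tcp_rot: [-0.917, 2.988, 0.008]
wrist_force: [2.5, 1.2, -1.0]
width: 0.666
grip_force: 54.6
```

Run:
```python
from h import *
s=read_state();print(s["width"]*85.4,s["grip_force"],s["wrist_force"])
plan([0.607,0.104,.25],6.7)
plan([0.478,0.089,.25],6.7)
```

```text
56.84018962489912 54.6122682094574 [ 2.50949336  1.16412212 -0.96874715]
turn z -1.092 then shift mm [283.3 -79.9 -18.9] now [0.4946 0.376  0.2311] az 124.1
turn z -1.092 then shift mm [283.1  50.  -18.9] now [0.4946 0.376  0.2311] az 124.1
```

>>> step_arm([
  [[0,0,0.12],[0,0,-10],50],
  [[0,0,0.12],[0,0,0],50],
  [[0,0,0.12],[0,0,0],50],
  [[0,0,0.12],[0,0,0],50],
  [[0,0,0.12],[0,0,0],50],
], grip_force=60)

```text
time: 11.77
tool_pos: [0.4902, 0.3729, 0.2304]
tcp_rot: [0.017, 3.141, -0.0]
wrist_force: [-0.3, -0.1, -2.2]
width: 0.668
grip_force: 64.5
```

>>> step_arm([
  [[0,0,0.12],[0,0,0],50],
  [[0,0,0.12],[0,0,0],50],
  [[0,0,0.12],[0,0,0],50],
  [[0,0,0.12],[0,0,0],50],
  [[0,0,0.12],[0,0,0],50],
])

```text
time: 12.18
tool_pos: [0.4902, 0.3729, 0.2302]
tcp_rot: [-0.945, -2.996, 0.001]
wrist_force: [-0.5, -0.9, -2.3]
width: 0.662
grip_force: 64.6
```

>>> step_arm([
  [[0,0,0.12],[0,0,0],50],
  [[0,0,0.12],[0,0,0],50],
  [[0,0,0.12],[0,0,0],50],
  [[0,0,0.12],[0,0,0],50],
  [[0,0,0.12],[0,0,0],50],
])

```text
time: 12.6
tool_pos: [0.4902, 0.3729, 0.2302]
tcp_rot: [1.788, 2.583, -0.001]
wrist_force: [-0.8, 0.1, -2.9]
width: 0.668
grip_force: 64.6
```

>>> step_arm([
  [[0,0,0.12],[0,0,0],50],
  [[0,0,0.12],[0,0,0],50],
  [[0,0,0],[0,0,0],50],
  [[0,0,0],[0,0,0],50],
])

```text
time: 12.93
tool_pos: [0.4903, 0.373, 0.2301]
tcp_rot: [2.073, 2.36, -0.0]
wrist_force: [-0.1, -0.3, -2.9]
width: 0.663
grip_force: 64.6
```

Run:
```python
from h import *
s=read_state();print(s["width"]*85.4,s["grip_force"],s["wrist_force"])
plan([0.607,0.104,.25],6.7)
```

```text
56.60743296763057 64.58650588989258 [-0.13114735 -0.30002714 -2.86594832]
turn z 0.012 then shift mm [-280.8   84.5  -19.9] now [0.4903 0.373  0.2301] az 7.4
```

>>> step_arm([
  [[0,0,0.012],[0,0,-20],50],
  [[0,0,0],[-35,10.5,0],50],
  [[0,0,0],[-35,10.5,0],50],
  [[0,0,0],[-35,10.5,0],50],
  [[0,0,0],[-35,10.5,0],50],
])

```text
time: 13.35
tool_pos: [0.5484, 0.2377, 0.2503]
tcp_rot: [2.085, 2.349, 0.001]
wrist_force: [0.2, -0.0, -1.8]
width: 0.662
grip_force: 64.7
```

>>> step_arm([
  [[0,0,0],[-35,10.5,0],50],
  [[0,0,0],[-35,10.5,0],50],
  [[0,0,0],[-35,10.5,0],50],
  [[0,0,0],[-35,10.5,0],50],
  [[0,0,0],[0,0,0],50],
])

```text
time: 13.77
tool_pos: [0.6081, 0.0986, 0.2503]
tcp_rot: [2.09, 2.34, -0.002]
wrist_force: [-0.3, 0.1, -2.8]
width: 0.667
grip_force: 64.7
```

>>> step_arm([
  [[0,0,0],[0,0,35],50],
  [[0,0,0],[0,0,30],50],
  [[0,0,0],[0,0,0],50],
  [[0,0,0],[0,0,0],50],
])

```text
time: 14.1
tool_pos: [0.6038, 0.1044, 0.1827]
tcp_rot: [-2.087, -2.343, 0.007]
wrist_force: [-0.4, -0.2, -2.3]
width: 0.665
grip_force: 65.0
```

Run:
```python
from h import *
s=read_state();print(s["width"]*85.4,s["grip_force"],s["wrist_force"])
shot("d2",(140,270,200,298),(130,250,230,320))
plan([0.607,0.104,.148],6.7)
```

```text
56.76480213911439 65.00316739082336 [-0.42026669 -0.1849161  -2.26916203]
turn z -0.001 then shift mm [-1.   0.2 38.5] now [0.6067 0.105  0.1865] az 6.6
```

View pics/d2.png

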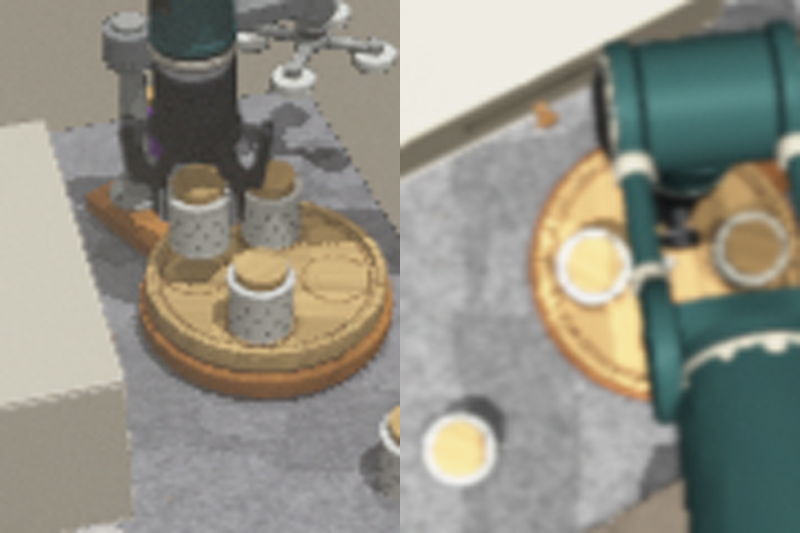

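Run:
```python
from h import *
for z in(.05,.093,.163): print(proj("side",np.array([.607,.104,z])))
```

```text
[205.6 247.8]
[196.9 247.5]
[182.2 247.1]
```

>>> step_arm([
  [[0,0,0],[-1,0,25],50],
  [[0,0,0],[0,0,14],50],
  [[0,0,0],[0,0,2],50],
  [[0,0,0],[0,0,0],50],
  [[0,0,0],[0,0,0],50],
])

```text
time: 14.62
tool_pos: [0.6063, 0.1038, 0.1448]
tcp_rot: [2.09, 2.344, 0.001]
wrist_force: [0.6, -0.2, -2.9]
width: 0.668
grip_force: 65.4
```

>>> step_arm([
  [[0,0,0],[0,0,1.5],50],
  [[0,0,0],[0,0,0],50],
  [[0,0,0],[0,0,0],50],
])

```text
time: 14.87
tool_pos: [0.6067, 0.1038, 0.1436]
tcp_rot: [2.09, 2.344, 0.002]
wrist_force: [-0.9, 1.3, 2.0]
width: 0.664
grip_force: 65.6
```

>>> step_arm([
  [[0,0,0],[0,0,0],62],
  [[0,0,0],[0,0,0],66],
  [[0,0,0],[0,0,0],72],
  [[0,0,0],[0,0,0],78],
  [[0,0,0],[0,0,0],80],
])

```text
time: 15.28
tool_pos: [0.6059, 0.1036, 0.1424]
tcp_rot: [2.091, 2.344, -0.0]
wrist_force: [0.4, 0.1, -0.5]
width: 0.938
grip_force: 0.0
```

>>> step_arm([
  [[0,0,0],[0,0,-5],80],
  [[0,0,0],[0,0,-20],80],
  [[0,0,0],[0,0,-35],80],
  [[0,0,0],[0,0,-40],80],
  [[0,0,0],[0,0,0],80],
])

```text
time: 15.7
tool_pos: [0.6105, 0.1042, 0.2522]
tcp_rot: [2.085, 2.337, 0.018]
wrist_force: [1.7, 0.1, 1.9]
width: 0.94
grip_force: 0.0
```

Run:
```python
from h import *
plan([0.3770,0.2725,.244],6.7)
```

```text
turn z -0.003 then shift mm [ 194.4 -212.2    8.2] now [0.6105 0.1042 0.2522] az 6.5
```

>>> step_arm([
  [[0,0,0],[24,-26,0],85],
  [[0,0,0],[24,-26,0],85],
  [[0,0,0],[24,-26,0],85],
  [[0,0,0],[24,-26,0],85],
  [[0,0,0],[24,-26,0],85],
])

```text
time: 16.12
tool_pos: [0.4619, 0.2086, 0.2428]
tcp_rot: [2.092, 2.343, 0.001]
wrist_force: [-0.4, 2.1, 0.4]
width: 0.995
grip_force: 0.0
```

>>> step_arm([
  [[0,0,0],[24,-26,0],85],
  [[0,0,0],[24,-26,0],85],
  [[0,0,0],[24,-26,0],85],
  [[0,0,0],[0,0,0],85],
  [[0,0,0],[0,0,0],85],
])

```text
time: 16.53
tool_pos: [0.3763, 0.2716, 0.2428]
tcp_rot: [2.087, 2.348, 0.002]
wrist_force: [0.6, -1.1, -0.2]
width: 0.994
grip_force: 0.0
```

Run:
```python
from h import *
shot("d3",(140,300,200,320),(130,260,200,300))
plan([0.3770,0.2725,.088],6.7)
```

```text
turn z -0.002 then shift mm [  1.9  -0.8 154.9] now [0.378  0.2707 0.2429] az 6.6
```

View pics/d3.png

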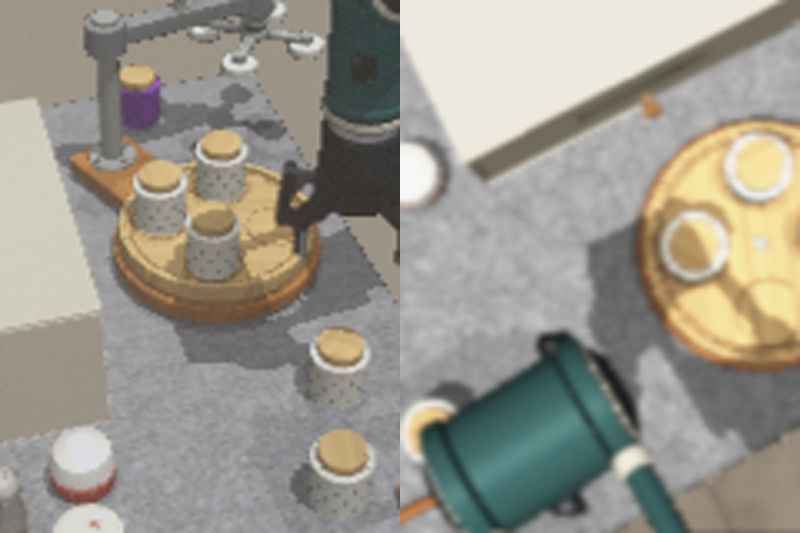

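>>> step_arm([
  [[0,0,0],[1,0,40],85],
  [[0,0,0],[0,0,40],85],
  [[0,0,0],[0,0,40],85],
  [[0,0,0],[0,0,25],85],
  [[0,0,0],[0,0,10],85],
])

```text
time: 17.05
tool_pos: [0.3759, 0.269, 0.0832]
tcp_rot: [-2.093, -2.341, 0.011]
wrist_force: [-0.0, 0.1, 0.5]
width: 0.993
grip_force: 0.0
```

>>> step_arm([
  [[0,0,0],[0,0,0],85],
  [[0,0,0],[0,0,0],50],
  [[0,0,0],[0,0,0],50],
  [[0,0,0],[0,0,0],50],
  [[0,0,0],[0,0,0],50],
])

```text
time: 17.47
tool_pos: [0.3794, 0.2728, 0.0899]
tcp_rot: [2.09, 2.343, 0.008]
wrist_force: [1.0, -1.0, 4.3]
width: 0.668
grip_force: 64.0
```

>>> step_arm([
  [[0,0,0],[0,0,0],50],
  [[0,0,0],[0,0,0],50],
  [[0,0,0],[0,0,0],50],
])

```text
time: 17.72
tool_pos: [0.3794, 0.2729, 0.0899]
tcp_rot: [2.09, 2.343, 0.008]
wrist_force: [0.3, -0.6, 7.9]
width: 0.662
grip_force: 64.0
```

>>> step_arm([
  [[0,0,0],[0,0,-10],50],
  [[0,0,0],[0,0,-40],50],
  [[0,0,0],[0,0,-40],50],
  [[0,0,0],[0,0,-40],50],
  [[0,0,0],[0,0,-20],50],
])

```text
time: 18.13
tool_pos: [0.3787, 0.2727, 0.2434]
tcp_rot: [2.09, 2.343, 0.011]
wrist_force: [0.4, 0.4, -1.7]
width: 0.667
grip_force: 64.7
```

>>> step_arm([
  [[0,0,0],[0,0,0],50],
  [[0,0,0],[0,0,0],50],
  [[0,0,0],[0,0,0],50],
])

```text
time: 18.38
tool_pos: [0.3763, 0.2711, 0.2364]
tcp_rot: [-2.091, -2.344, 0.003]
wrist_force: [0.1, 0.9, -2.3]
width: 0.663
grip_force: 64.7
```

Run:
```python
from h import *
s=read_state();print(s["width"]*85.4,s["grip_force"],s["wrist_force"])
print("placed",atz("top",(171.25,290),.12),tri((194,248.3),(171.25,290)),"centre",atz("top",(190.5,290.5),.05))
plan([0.478,0.089,.24],6.7)
```

```text
56.57989517688266 64.71273064613342 [ 0.12840121  0.9289386  -2.30019782]
placed [0.6005 0.103  0.12  ] (array([0.6032, 0.1022, 0.1064]), 0.0017) centre [0.5353 0.0955 0.05  ]
turn z -0.003 then shift mm [-192.8   79.7   -3.6] now [0.3763 0.2711 0.2364] az 6.5
```

>>> step_arm([
  [[0,0,0],[0,0,-8],50],
  [[0,0,0],[-24,10,0],50],
  [[0,0,0],[-24,10,0],50],
  [[0,0,0],[-24,10,0],50],
  [[0,0,0],[-24,10,0],50],
])

```text
time: 18.8
tool_pos: [0.4273, 0.1797, 0.2437]
tcp_rot: [-2.089, -2.344, 0.005]
wrist_force: [0.5, -0.1, -1.2]
width: 0.665
grip_force: 64.7
```

>>> step_arm([
  [[0,0,0],[-24,10,0],50],
  [[0,0,0],[-24,10,0],50],
  [[0,0,0],[-24,10,0],50],
  [[0,0,0],[-24,10,0],50],
  [[0,0,0],[0,0,0],50],
])

```text
time: 19.22
tool_pos: [0.4796, 0.0867, 0.2439]
tcp_rot: [-2.095, -2.341, 0.005]
wrist_force: [-0.0, -0.7, -1.2]
width: 0.664
grip_force: 64.7
```

>>> step_arm([
  [[0,0,0],[0,0,35],50],
  [[0,0,0],[0,0,30],50],
  [[0,0,0],[0,0,0],50],
  [[0,0,0],[0,0,0],50],
  [[0,0,0],[0,0,0],50],
])

```text
time: 19.63
tool_pos: [0.4786, 0.0903, 0.1807]
tcp_rot: [-2.09, -2.344, 0.001]
wrist_force: [0.6, 0.5, -0.6]
width: 0.668
grip_force: 64.9
```

Run:
```python
from h import *
s=read_state();print(s["width"]*85.4,s["grip_force"],s["wrist_force"])
shot("d4",(140,270,200,298),(130,250,230,320))
plan([0.478,0.089,.142],6.7)
```

```text
57.02792053955064 64.87162113189697 [ 0.55060162  0.52285511 -0.6319033 ]
turn z -0.002 then shift mm [-1.3 -2.  40.2] now [0.4799 0.0905 0.1822] az 6.6
```

View pics/d4.png

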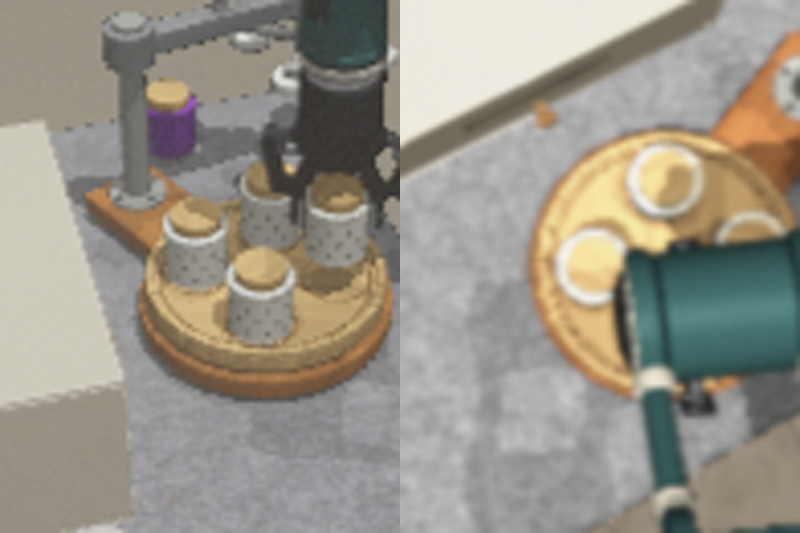

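>>> step_arm([
  [[0,0,0],[-1,-1.5,25],50],
  [[0,0,0],[0,0,12],50],
  [[0,0,0],[0,0,2],50],
  [[0,0,0],[0,0,0],50],
  [[0,0,0],[0,0,0],50],
])

```text
time: 20.15
tool_pos: [0.4784, 0.0892, 0.1429]
tcp_rot: [2.09, 2.343, 0.003]
wrist_force: [0.0, 0.1, -0.7]
width: 0.663
grip_force: 64.9
```

>>> step_arm([
  [[0,0,0],[0,0,1.5],50],
  [[0,0,0],[0,0,0],50],
  [[0,0,0],[0,0,0],50],
])

```text
time: 20.4
tool_pos: [0.4779, 0.089, 0.1408]
tcp_rot: [2.091, 2.344, 0.002]
wrist_force: [-0.1, 0.5, -0.8]
width: 0.666
grip_force: 64.9
```

>>> step_arm([
  [[0,0,0],[0,0,1.5],50],
  [[0,0,0],[0,0,0],50],
  [[0,0,0],[0,0,0],50],
])

```text
time: 20.65
tool_pos: [0.478, 0.089, 0.1399]
tcp_rot: [2.091, 2.344, 0.002]
wrist_force: [-2.2, -0.8, 7.6]
width: 0.669
grip_force: 65.6
```

>>> step_arm([
  [[0,0,0],[0,0,-1],62],
  [[0,0,0],[0,0,0],66],
  [[0,0,0],[0,0,0],72],
  [[0,0,0],[0,0,0],78],
  [[0,0,0],[0,0,0],80],
])

```text
time: 21.07
tool_pos: [0.4772, 0.0889, 0.1393]
tcp_rot: [-2.091, -2.344, 0.0]
wrist_force: [-1.1, 0.4, 0.4]
width: 0.937
grip_force: 0.0
```

>>> step_arm([
  [[0,0,0],[0,0,-5],80],
  [[0,0,0],[0,0,-20],80],
  [[0,0,0],[0,0,-35],85],
  [[0,0,0],[0,0,-40],85],
  [[0,0,0],[0,0,-40],85],
])

```text
time: 21.48
tool_pos: [0.4764, 0.0888, 0.2803]
tcp_rot: [-2.09, -2.343, 0.003]
wrist_force: [1.1, 0.1, 0.4]
width: 1.0
grip_force: 0.0
```

>>> step_arm([
  [[0,0,0],[0,0,-40],85],
  [[0,0,0],[0,0,-40],85],
  [[0,0,0],[0,0,-40],85],
  [[0,0,0],[0,0,-40],85],
  [[0,0,0],[0,0,0],85],
])

```text
time: 21.9
tool_pos: [0.4796, 0.0892, 0.4499]
tcp_rot: [2.084, 2.337, 0.019]
wrist_force: [1.1, -0.1, 1.8]
width: 0.996
grip_force: 0.0
```

>>> step_arm([
  [[0,0,0],[-20,-35,0],85],
  [[0,0,0],[-20,-35,0],85],
  [[0,0,0],[0,0,0],85],
  [[0,0,0],[0,0,0],85],
])

```text
time: 22.23
tool_pos: [0.4111, 0.0405, 0.4398]
tcp_rot: [2.092, 2.342, 0.002]
wrist_force: [0.5, 0.3, -0.9]
width: 0.996
grip_force: 0.0
```

Run:
```python
from h import *
a=read_camera("side");r={}
for q in["ring0","swing_grip","crank_grip","spider"]: r[q]=[(np.round(d["at"],1).tolist(),round(d["score"],2)) for d in tip_of("side",q)]
shot("d5",(90,250,200,320),(120,250,250,400-52))
for q in r: print(q,r[q],[(np.round(d["at"],1).tolist(),round(d["score"],2)) for d in tip_of("top",q)])
plan([0.623,-0.088,.46],124)
```

```text
ring0 [([185.5, 264.6], 0.84), ([200.3, 283.1], 0.75), ([199.5, 246.6], 0.73)] [([187.0, 307.4], 0.97), ([200.7, 293.6], 0.95), ([190.4, 271.5], 0.93)]
swing_grip [([124.3, 253.9], 0.95)] [([155.9, 355.1], 0.59)]
crank_grip [([116.1, 265.9], 0.48)] [([168.7, 373.9], 0.57), ([186.5, 308.1], 0.48)]
spider [([152.5, 275.0], 0.67), ([184.4, 264.6], 0.6)] [([185.3, 360.8], 0.57)]
turn z 1.092 then shift mm [102.1 225.  -20.8] now [0.4125 0.0414 0.4392] az 6.6
```

View pics/d5.png

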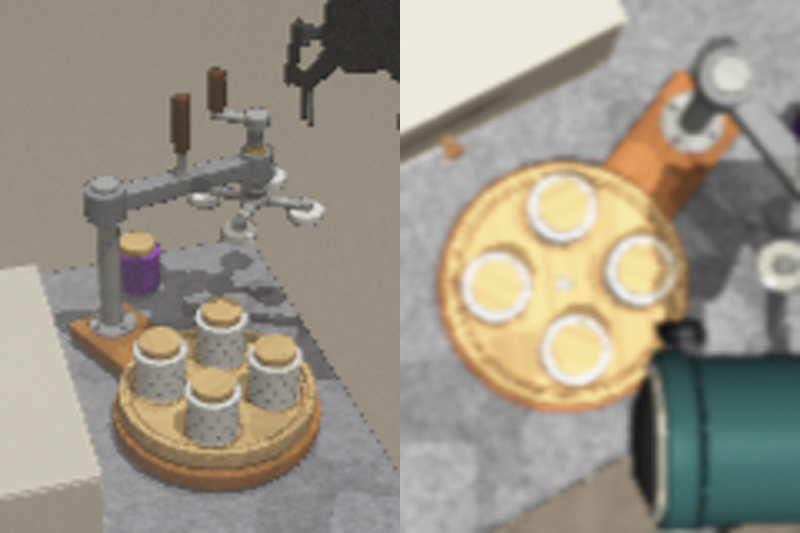

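>>> step_arm([
  [[0,0,-0.12],[0,0,0],85],
  [[0,0,-0.12],[0,0,0],85],
  [[0,0,-0.12],[0,0,0],85],
  [[0,0,-0.12],[0,0,0],85],
  [[0,0,-0.12],[0,0,0],85],
])

```text
time: 23.2
tool_pos: [0.4124, 0.0412, 0.4393]
tcp_rot: [-1.296, -2.862, 0.0]
wrist_force: [-0.2, 0.3, 0.2]
width: 0.998
grip_force: 0.0
```

>>> step_arm([
  [[0,0,-0.12],[0,0,0],85],
  [[0,0,-0.12],[0,0,0],85],
  [[0,0,-0.12],[0,0,0],85],
  [[0,0,-0.12],[0,0,0],85],
  [[0,0,-0.12],[0,0,0],85],
])

```text
time: 23.62
tool_pos: [0.4124, 0.0412, 0.4393]
tcp_rot: [-0.393, -3.117, 0.0]
wrist_force: [0.1, 0.1, 0.2]
width: 0.993
grip_force: 0.0
```

>>> step_arm([
  [[0,0,-0.12],[0,0,0],85],
  [[0,0,-0.12],[0,0,0],85],
  [[0,0,-0.12],[0,0,0],85],
  [[0,0,-0.12],[0,0,0],85],
  [[0,0,-0.12],[0,0,0],85],
])

```text
time: 24.03
tool_pos: [0.4124, 0.0412, 0.4393]
tcp_rot: [0.546, -3.094, -0.0]
wrist_force: [-0.1, -0.8, 0.7]
width: 1.0
grip_force: 0.0
```

>>> step_arm([
  [[0,0,-0.12],[0,0,-20],85],
  [[0,0,-0.12],[0,0,0],85],
  [[0,0,0],[0,0,0],85],
  [[0,0,0],[0,0,0],85],
])

```text
time: 24.37
tool_pos: [0.4124, 0.0412, 0.4593]
tcp_rot: [0.898, -3.01, -0.0]
wrist_force: [0.5, 0.4, 1.1]
width: 0.996
grip_force: 0.0
```

Run:
```python
from h import *
plan([0.6235,-0.0875,.46],124)
```

```text
turn z -0.013 then shift mm [-103.1 -224.8   -0.7] now [0.4124 0.0412 0.4593] az 123.2
```

>>> step_arm([
  [[0,0,0],[-15,-32,0],85],
  [[0,0,0],[-15,-32,0],85],
  [[0,0,0],[-15,-32,0],85],
  [[0,0,0],[-15,-32,0],85],
  [[0,0,0],[-15,-32,0],85],
])

```text
time: 24.78
tool_pos: [0.5641, -0.052, 0.4583]
tcp_rot: [0.898, -3.009, -0.001]
wrist_force: [-0.2, -0.2, 1.0]
width: 1.001
grip_force: 0.0
```

>>> step_arm([
  [[0,0,0],[-14,-32,0],85],
  [[0,0,0],[-14,-32,0],85],
  [[0,0,0],[0,0,0],85],
  [[0,0,0],[0,0,0],85],
])

```text
time: 25.12
tool_pos: [0.6225, -0.0901, 0.4563]
tcp_rot: [0.896, -3.007, -0.004]
wrist_force: [0.6, 0.1, -1.0]
width: 0.997
grip_force: 0.0
```

>>> step_arm([
  [[0,0,0],[0,0,30],85],
  [[0,0,0],[0,0,30],85],
  [[0,0,0],[0,0,30],85],
  [[0,0,0],[0,0,15],85],
  [[0,0,0],[0,0,0],85],
])

```text
time: 25.53
tool_pos: [0.6183, -0.0878, 0.3489]
tcp_rot: [0.899, -3.001, -0.007]
wrist_force: [-1.4, -0.1, -0.2]
width: 0.995
grip_force: 0.0
```

>>> step_arm([
  [[0,0,0],[0,0,0],20],
  [[0,0,0],[0,0,0],20],
  [[0,0,0],[0,0,0],20],
  [[0,0,0],[0,0,0],20],
  [[0,0,0],[0,0,0],20],
], grip_force=50)

```text
time: 25.95
tool_pos: [0.6219, -0.0887, 0.3563]
tcp_rot: [-0.902, 3.007, 0.0]
wrist_force: [-11.3, 16.0, 14.1]
width: 0.294
grip_force: 10.5
```

>>> step_arm([
  [[0,0,0],[0,0,0],20],
  [[0,0,0],[0,0,0],20],
  [[0,0,0],[0,0,0],20],
  [[0,0,0],[0,0,0],20],
  [[0,0,0],[0,0,0],20],
])

```text
time: 26.37
tool_pos: [0.6218, -0.0884, 0.3566]
tcp_rot: [-0.903, 3.007, 0.001]
wrist_force: [-2.8, 2.1, 6.0]
width: 0.267
grip_force: 50.6
```

>>> step_arm([
  [[0,0,0.1],[0,10,0],20],
  [[0,0,0.1],[0,10,0],20],
  [[0,0,0.1],[0,10,0],20],
  [[0,0,0.1],[0,10,0],20],
  [[0,0,0],[0,0,0],20],
])

```text
time: 26.78
tool_pos: [0.6037, -0.0529, 0.3565]
tcp_rot: [0.279, -3.128, 0.002]
wrist_force: [-7.4, -1.6, 7.1]
width: 0.265
grip_force: 51.7
```

>>> step_arm([
  [[0,0,0.1],[0,10,0],20],
  [[0,0,0.1],[0,10,0],20],
  [[0,0,0.1],[0,10,0],20],
  [[0,0,0.1],[0,10,0],20],
  [[0,0,0],[0,0,0],20],
])

```text
time: 27.2
tool_pos: [0.6004, -0.0131, 0.3564]
tcp_rot: [-0.347, -3.115, 0.002]
wrist_force: [-14.6, -0.1, 10.9]
width: 0.263
grip_force: 52.4
```

>>> step_arm([
  [[0,0,0.1],[0,10,0],20],
  [[0,0,0.1],[0,10,0],20],
  [[0,0,0],[0,0,0],20],
])

```text
time: 27.45
tool_pos: [0.6052, 0.0071, 0.3564]
tcp_rot: [-0.656, -3.063, 0.001]
wrist_force: [-17.7, 3.2, 12.1]
width: 0.266
grip_force: 52.4
```

Run:
```python
from h import *
s=read_state();p,R=pose();print(p,az(),s["wrist_force"]);d=p[:2]-[.7085,-.024];print(np.hypot(*d),np.degrees(np.arctan2(d[1],d[0]))%360)
```

```text
[0.60522463 0.00706249 0.35638739] 65.82208461927779 [-17.70002768   3.1810587   12.0845406 ]
0.10784563243007517 163.26010681455935
```

>>> step_arm([
  [[0,0,0.1],[3,10,0],20],
  [[0,0,0.1],[2,10,0],20],
  [[0,0,0],[0,0,0],20],
])

```text
time: 27.7
tool_pos: [0.6134, 0.0265, 0.3564]
tcp_rot: [0.96, 2.99, 0.0]
wrist_force: [-4.4, 1.8, 6.3]
width: 0.264
grip_force: 51.8
```

Run:
```python
from h import *
from scipy.optimize import least_squares
P=np.array([(.611,.0149),(.603,-.0155),(.6071,-.0541),(.6195,-.0796),(.6239,-.086),(.6218,-.0884),(.6037,-.0529),(.6004,-.0131),(.6052,.0071)])
r=least_squares(lambda c:np.hypot(*(P-c).T)-.1,[.7,-.02]);c=r.x;print(c,r.fun.round(4))
s=read_state();p,R=pose();d=p[:2]-c;print(p,az(),s["wrist_force"],np.hypot(*d),np.degrees(np.arctan2(d[1],d[0]))%360)
t=np.array([.5424,.096])-c;print(np.hypot(*t),np.degrees(np.arctan2(t[1],t[0])))
```

```text
[ 0.70131793 -0.02453258] [-0.0014 -0.0013 -0.0013 -0.0014 -0.0011  0.002   0.0017  0.0016  0.0012]
[0.61338032 0.02645951 0.35638726] 54.40451701800132 [-4.36982726  1.7929786   6.28574734] 0.10165243210165216 149.89198277294136
0.19945678853417104 142.82120969903943
```

>>> step_arm([
  [[0,0,0.1],[0,10,0],20],
  [[0,0,0.02],[0,3,0],20],
  [[0,0,0],[0,0,0],20],
  [[0,0,0],[0,0,0],20],
])

```text
time: 28.03
tool_pos: [0.6202, 0.0366, 0.3564]
tcp_rot: [-1.131, -2.929, 0.0]
wrist_force: [-6.8, 1.2, 7.6]
width: 0.263
grip_force: 51.8
```

>>> step_arm([
  [[0,0,0.02],[0,3,0],20],
  [[0,0,0],[0,0,0],20],
  [[0,0,0],[0,0,0],20],
])

```text
time: 28.28
tool_pos: [0.6211, 0.0376, 0.3563]
tcp_rot: [-1.159, -2.916, 0.005]
wrist_force: [-12.7, -2.4, 9.4]
width: 0.265
grip_force: 52.4
```

>>> step_arm([
  [[0,0,0],[0,3,0],20],
  [[0,0,0],[0,0,0],20],
  [[0,0,0],[0,0,0],20],
])

```text
time: 28.53
tool_pos: [0.6214, 0.0379, 0.3563]
tcp_rot: [-1.159, -2.913, 0.013]
wrist_force: [-20.0, -8.2, 12.9]
width: 0.258
grip_force: 53.6
```

>>> step_arm([
  [[0,0,0],[0,-2,0],20],
  [[0,0,0],[0,0,0],85],
  [[0,0,0],[0,0,0],85],
  [[0,0,0],[0,0,0],85],
  [[0,0,0],[0,0,0],85],
])

```text
time: 28.95
tool_pos: [0.6242, 0.0395, 0.3542]
tcp_rot: [1.16, 2.919, 0.0]
wrist_force: [-0.8, -0.2, -0.4]
width: 0.821
grip_force: 0.0
```

>>> step_arm([
  [[0,0,0],[0,0,0],85],
  [[0,0,0],[0,0,-35],85],
  [[0,0,0],[0,0,-40],85],
  [[0,0,0],[0,0,-30],85],
  [[0,0,0],[0,0,0],85],
])

```text
time: 29.37
tool_pos: [0.6259, 0.0397, 0.4684]
tcp_rot: [1.155, 2.908, 0.008]
wrist_force: [0.6, 0.7, 0.7]
width: 0.995
grip_force: 0.0
```

>>> step_arm([
  [[0,0,0],[40,0,0],85],
  [[0,0,0],[40,0,0],85],
  [[0,0,0],[40,0,0],85],
  [[0,0,0],[40,0,0],85],
  [[0,0,0],[0,0,0],85],
])

```text
time: 29.78
tool_pos: [0.5035, 0.1532, 0.4599]
tcp_rot: [-1.152, -2.92, -0.004]
wrist_force: [-0.2, 0.5, 0.2]
width: 0.998
grip_force: 0.0
```

Run:
```python
from h import *
a=read_camera("side");r={}
for q in["swing_grip","crank_grip","screw_axis","spider"]: r[q]=[(np.round(d["at"],1).tolist(),round(d["score"],2)) for d in tip_of("side",q)]
shot("d6",(100,220,200,290),(120,240,250,340))
for q in r: print(q,r[q],[(np.round(d["at"],1).tolist(),round(d["score"],2)) for d in tip_of("top",q)])
print(pose()[0],az())
```

```text
swing_grip [([141.1, 246.8], 0.84)] [([158.0, 314.1], 0.61)]
crank_grip [([145.9, 265.7], 0.57), ([190.4, 267.6], 0.29)] [([160.0, 313.7], 0.45)]
screw_axis [([151.7, 262.1], 0.44), ([210.6, 264.7], 0.25)] [([204.9, 291.8], 0.66), ([186.1, 308.7], 0.23)]
spider [([186.5, 268.1], 0.7)] []
[0.50806878 0.14866787 0.459098  ] 46.56963895657662
```

View pics/d6.png

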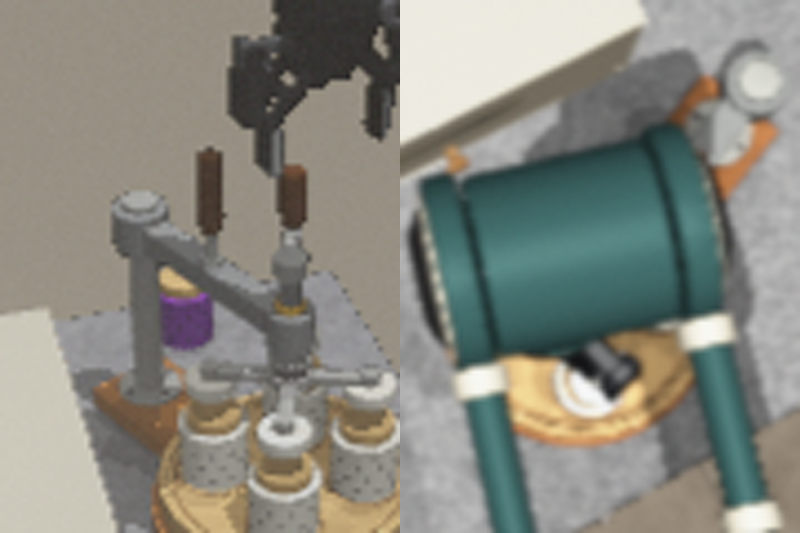

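Run:
```python
from h import *
S=np.array([.543,.0975])
for z in(.303,.309,.315):
    g=atz("side",(144.3,265.9),z);d=g[:2]-S;print(g,np.hypot(*d),np.degrees(np.arctan2(d[1],d[0])))
for a in range(-110,-40,10): print(a,proj("side",np.array([S[0]+.05*np.cos(np.radians(a)),S[1]+.05*np.sin(np.radians(a)),.309])))
print(proj("side",np.array([.6214,.0379,.289])))
# top0 estimate
print(atz("top",(184.2,320.5),.335))
```

```text
[0.547  0.0556 0.303 ] 0.04209049773998878 -84.54676206099943
[0.5451 0.0653 0.309 ] 0.03226840560052511 -86.26860300083958
[0.5432 0.0751 0.315 ] 0.022400892839349065 -89.48844413341303
-110 [142.7 272.1]
-100 [142.1 269.9]
-90 [141.8 267.5]
-80 [141.6 265. ]
-70 [141.7 262.6]
-60 [142.  260.1]
-50 [142.5 257.9]
[143.  246.6]
[0.5334 0.0245 0.335 ]
```

>>> step_arm([
  [[0,0,0],[0,-37,0],85],
  [[0,0,0],[0,-37,0],85],
  [[0,0,0],[0,-37,0],85],
  [[0,0,0],[0,-37,0],85],
  [[0,0,0],[0,0,0],85],
])

```text
time: 30.75
tool_pos: [0.4027, 0.0385, 0.46]
tcp_rot: [1.165, 2.917, -0.004]
wrist_force: [0.9, 0.7, -0.5]
width: 0.996
grip_force: 0.0
```

Run:
```python
from h import *
shot("d7",(110,210,215,290),(140,210,270,322))
for c in("side","top"):
  for q in["swing_grip","crank_grip","screw_axis","spider"]: print(c,q,[(np.round(d["at"],1).tolist(),round(d["score"],2)) for d in tip_of(c,q)])
print(pose()[0],az())
```

```text
side swing_grip [([142.7, 246.0], 0.84)]
side crank_grip [([145.9, 266.0], 0.51), ([316.6, 229.7], 0.49)]
side screw_axis [([154.0, 265.9], 0.63)]
side spider [([186.6, 265.6], 0.8)]
top swing_grip [([156.3, 314.6], 0.66)]
top crank_grip [([180.5, 309.0], 0.41), ([181.8, 296.8], 0.18)]
top screw_axis [([182.8, 295.4], 0.7)]
top spider [([186.4, 291.4], 0.66), ([189.7, 270.7], 0.32)]
[0.40638152 0.04216396 0.45908534] 46.69941658617695
```

View pics/d7.png

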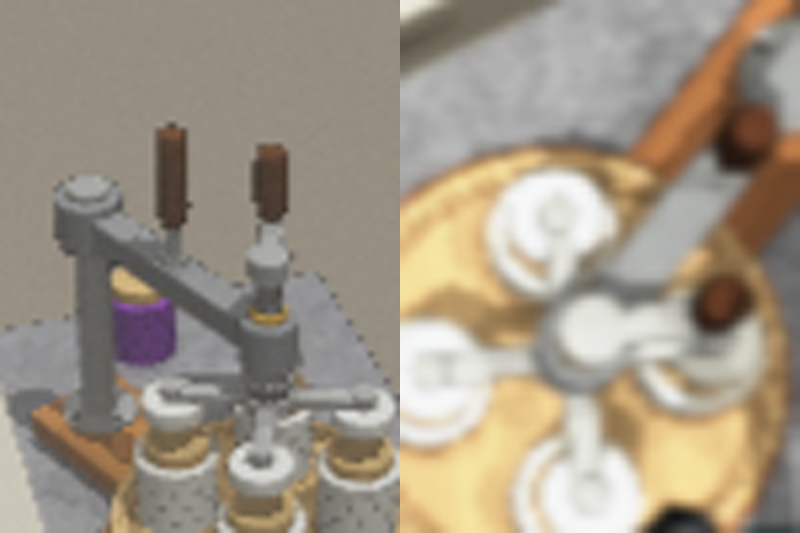

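Run:
```python
from h import *
print("crank top",tri((137.4,265.6),(179.2,312.3)),"swing top",tri((133.6,247.3),(156.4,315.5)))
print(atz("top",(156.4,315.5),.326))
for z in(.335,.325,.315):
  g=atz("top",(179.2,312.3),z);d=g[:2]-[.543,.0975];print(z,g,np.hypot(*d),np.degrees(np.arctan2(d[1],d[0])),proj("side",g))
```

```text
crank top (array([0.5495, 0.0484, 0.3263]), 0.0005) swing top (array([0.6187, 0.0391, 0.3285]), 0.0021)
[0.6202 0.0389 0.326 ]
0.335 [0.5483 0.0495 0.335 ] 0.04829171771639522 -83.69911475113423 [135.4 266. ]
0.325 [0.5494 0.0482 0.325 ] 0.04971368020977727 -82.60337395644214 [137.7 265.7]
0.315 [0.5505 0.0469 0.315 ] 0.051152810284479974 -81.56892728424813 [140.  265.5]
```

Run:
```python
from h import *
plan([.549,.0485,.46],46.7)
# cranking rows: 16 per turn, start angle -83, clockwise, tool frame y az 46.7
y=np.radians(46.7);Y=np.array([np.cos(y),np.sin(y)]);X=np.array([-Y[1],Y[0]])
th=np.radians(-83-22.5*np.arange(17));P=50*np.c_[np.cos(th),np.sin(th)];D=np.diff(P,axis=0)
for i,d in enumerate(D): print(i,(d@X).round(1),(d@Y).round(1))
```

```text
turn z -0.0 then shift mm [-99.4 102.4  -0.9] now [0.4064 0.0422 0.4591] az 46.7
0 15.2 -12.3
1 18.7 -5.6
2 19.4 2.0
3 17.2 9.3
4 12.3 15.2
5 5.6 18.7
6 -2.0 19.4
7 -9.3 17.2
8 -15.2 12.3
9 -18.7 5.6
10 -19.4 -2.0
11 -17.2 -9.3
12 -12.3 -15.2
13 -5.6 -18.7
14 2.0 -19.4
15 9.3 -17.2
```

>>> step_arm([
  [[0,0,0],[-25,25.5,0],85],
  [[0,0,0],[-25,25.5,0],85],
  [[0,0,0],[-25,25.5,0],85],
  [[0,0,0],[-24.5,26,0],85],
  [[0,0,0],[0,0,0],85],
])

```text
time: 31.67
tool_pos: [0.5538, 0.0484, 0.4559]
tcp_rot: [-1.159, -2.918, 0.001]
wrist_force: [-0.1, -0.3, -0.3]
width: 0.991
grip_force: 0.0
```

>>> step_arm([
  [[0,0,0],[0,0,30],85],
  [[0,0,0],[0,0,30],85],
  [[0,0,0],[0,0,25],85],
  [[0,0,0],[0,0,14],85],
  [[0,0,0],[0,0,0],85],
])

```text
time: 32.08
tool_pos: [0.5466, 0.0482, 0.3552]
tcp_rot: [-1.157, -2.912, 0.006]
wrist_force: [-0.5, -0.6, -0.7]
width: 0.995
grip_force: 0.0
```

>>> step_arm([
  [[0,0,0],[0,0,0],50],
  [[0,0,0],[0,0,0],20],
  [[0,0,0],[0,0,0],20],
  [[0,0,0],[0,0,0],20],
  [[0,0,0],[0,0,0],20],
], grip_force=35)

```text
time: 32.5
tool_pos: [0.5491, 0.0479, 0.3619]
tcp_rot: [1.16, 2.917, 0.002]
wrist_force: [0.4, 2.2, 1.8]
width: 0.295
grip_force: 2.6
```

>>> step_arm([
  [[0,0,0],[0,0,0],20],
  [[0,0,0],[0,0,0],20],
  [[0,0,0],[0,0,0],20],
  [[0,0,0],[0,0,0],20],
  [[0,0,0],[0,0,0],20],
])

```text
time: 32.92
tool_pos: [0.5492, 0.0481, 0.362]
tcp_rot: [1.16, 2.917, 0.002]
wrist_force: [0.3, 2.2, 7.2]
width: 0.267
grip_force: 34.6
```

Run:
```python
from h import *
s=read_state();print(s["width"]*85.4,s["grip_force"],s["wrist_force"],pose()[0],az())
d=pose()[0][:2]-[.543,.0975];print(np.hypot(*d),np.degrees(np.arctan2(d[1],d[0])))
```

```text
22.79013922125036 34.57962795859203 [0.27874583 2.17740656 7.18818018] [0.54923065 0.04809374 0.36200873] 46.639745444168454
0.04979758203812417 -82.8123369862331
```

>>> step_arm([
  [[0,0,0],[15.2,-12.3,0.75],20],
  [[0,0,0],[18.7,-5.6,0.75],20],
  [[0,0,0],[19.4,2,0.75],20],
  [[0,0,0],[17.2,9.3,0.75],20],
  [[0,0,0],[0,0,0],20],
])

```text
time: 33.33
tool_pos: [0.492, 0.093, 0.3588]
tcp_rot: [1.158, 2.919, 0.003]
wrist_force: [-3.9, 3.1, 8.0]
width: 0.266
grip_force: 35.4
```

```bash
cat >> h.py <<'E'
def crank(c=(.543,.0975)):
    s=read_state();p=pose()[0];d=p[:2]-c;t=np.arctan2(d[1],d[0]);F=np.array(s["wrist_force"])
    u=np.array([np.cos(t),np.sin(t)]);cw=np.array([u[1],-u[0]])
    print("pos",p.round(4),"r",round(np.hypot(*d)*1e3,1),"ang",np.degrees(t).round(1),"Fr",(F[:2]@u).round(1),"Fcw",(F[:2]@cw).round(1),"Fz",F[2].round(1))
E
python3 -c "
from h import *
crank()"
```

```text
pos [0.492  0.093  0.3588] r 51.2 ang -175.0 Fr 3.6 Fcw 3.5 Fz 8.0
```

>>> step_arm([
  [[0,0,0],[12.3,15.2,0.75],20],
  [[0,0,0],[5.6,18.7,0.75],20],
  [[0,0,0],[-2,19.4,0.75],20],
  [[0,0,0],[-9.3,17.2,0.75],20],
])

```text
time: 33.67
tool_pos: [0.5363, 0.1479, 0.3559]
tcp_rot: [1.158, 2.919, -0.001]
wrist_force: [-2.4, -8.5, 8.6]
width: 0.266
grip_force: 35.6
```

```bash
python3 -c "
from h import *
crank()"
```

```text
pos [0.5363 0.1479 0.3559] r 50.8 ang 97.5 Fr -8.1 Fcw -3.5 Fz 8.6
```

>>> step_arm([
  [[0,0,0],[-15.2,12.3,0.75],20],
  [[0,0,0],[-18.7,5.6,0.75],20],
  [[0,0,0],[-19.4,-2,0.75],20],
  [[0,0,0],[-17.2,-9.3,0.75],20],
])

```text
time: 34.0
tool_pos: [0.5923, 0.1035, 0.3528]
tcp_rot: [-1.158, -2.918, 0.001]
wrist_force: [-13.6, 0.3, 12.0]
width: 0.266
grip_force: 36.0
```

```bash
python3 -c "
from h import *
crank()"
```

```text
pos [0.5923 0.1035 0.3528] r 49.6 ang 6.9 Fr -13.5 Fcw -1.9 Fz 12.0
```

>>> step_arm([
  [[0,0,0],[-12.3,-15.2,0.75],20],
  [[0,0,0],[-5.6,-18.7,0.75],20],
  [[0,0,0],[2,-19.4,0.75],20],
  [[0,0,0],[9.3,-17.2,0.75],20],
])

```text
time: 34.33
tool_pos: [0.55, 0.047, 0.35]
tcp_rot: [1.16, 2.916, 0.004]
wrist_force: [2.2, 5.7, 7.2]
width: 0.269
grip_force: 35.6
```

```bash
python3 -c "
from h import *
crank()"
```

```text
pos [0.55  0.047 0.35 ] r 50.9 ang -82.1 Fr -5.3 Fcw -3.0 Fz 7.2
```

>>> step_arm([
  [[0,0,0],[15.2,-12.3,0.75],20],
  [[0,0,0],[18.7,-5.6,0.75],20],
  [[0,0,0],[19.4,2,0.75],20],
  [[0,0,0],[17.2,9.3,0.75],20],
])

```text
time: 34.67
tool_pos: [0.4922, 0.0898, 0.347]
tcp_rot: [1.162, 2.916, -0.003]
wrist_force: [1.8, -2.4, 6.0]
width: 0.269
grip_force: 35.3
```

```bash
python3 -c "
from h import *
crank()
a=read_camera('side');b=a[150:230,220:310,::-1];cv2.imwrite('pics/e1.png',cv2.resize(b,(675,600),interpolation=2))"
```

```text
pos [0.4922 0.0898 0.347 ] r 51.4 ang -171.4 Fr -1.4 Fcw -2.6 Fz 6.0
```

View pics/e1.png

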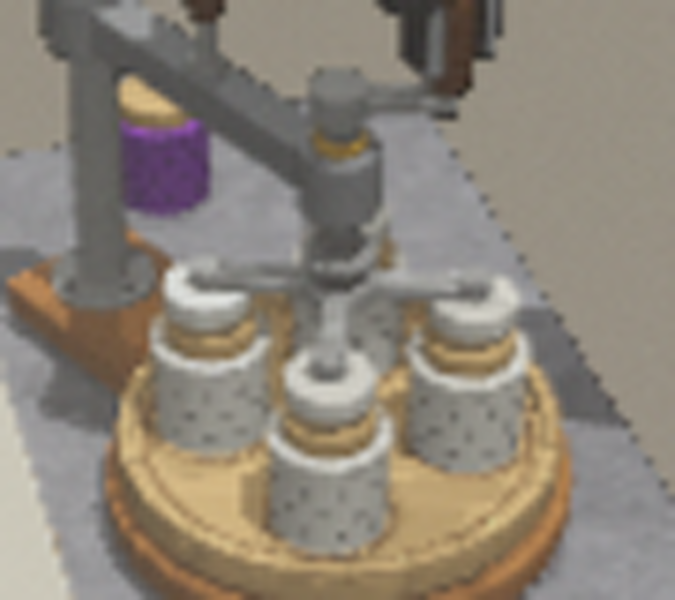

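```bash
cat >> h.py <<'E'
def snap(n):
    a=np.mean([read_camera('side') for _ in range(3)],0);np.save(f"pics/f{n}.npy",a)
    # foot track: near foot template from frame 0 (display 285-378 x 340-410 of e1)
    f0=np.load("pics/f0.npy");out=[]
    for (r0,r1,c0,c1) in[(196,205,257,271),(184,194,241,254),(186,195,276,290)]:
        T=f0[r0:r1,c0:c1].astype(np.float32);S=a[r0-2:r1+6,c0-3:c1+3].astype(np.float32)
        m=cv2.matchTemplate(S,T,cv2.TM_CCOEFF_NORMED);i,j=np.unravel_index(m.argmax(),m.shape)
        v=m[max(i-1,0):i+2,j];o=0.5*(v[0]-v[2])/(v[0]-2*v[1]+v[2]) if len(v)==3 else 0
        out.append(round(float(i-2+o),2))
    print("foot down px",out); crank()
E
python3 -c "
from h import *
snap(0)"
```

```text
foot down px [-0.02, 0.01, 0.02]
pos [0.4922 0.0925 0.3469] r 51.0 ang -174.3 Fr 4.4 Fcw 4.0 Fz 8.6
```

>>> step_arm([
  [[0,0,0],[12.3,15.2,0.75],20],
  [[0,0,0],[5.6,18.7,0.75],20],
])

```text
time: 35.03
tool_pos: [0.5019, 0.1281, 0.3455]
tcp_rot: [-1.162, -2.918, 0.001]
wrist_force: [-0.8, -3.7, 7.6]
width: 0.267
grip_force: 35.4
```

```bash
python3 -c "
from h import *
snap(1)"
```

```text
foot down px [0.2, 0.34, 0.37]
pos [0.5039 0.1301 0.3453] r 50.9 ang 140.2 Fr 4.0 Fcw 3.0 Fz 6.6
```

>>> step_arm([
  [[0,0,0],[-2,19.4,0.75],20],
  [[0,0,0],[-9.3,17.2,0.75],20],
])

```text
time: 35.35
tool_pos: [0.536, 0.1477, 0.3439]
tcp_rot: [1.159, 2.92, 0.0]
wrist_force: [-2.6, -7.6, 8.6]
width: 0.27
grip_force: 35.6
```

```bash
python3 -c "
from h import *
snap(2)"
```

```text
foot down px [0.69, 0.79, 0.66]
pos [0.5389 0.1475 0.3438] r 50.2 ang 94.6 Fr 0.8 Fcw 4.0 Fz 3.9
```

>>> step_arm([
  [[0,0,0],[-15.2,12.3,0.75],20],
  [[0,0,0],[-18.7,5.6,0.75],20],
])

```text
time: 35.67
tool_pos: [0.5734, 0.1372, 0.3424]
tcp_rot: [-1.158, -2.92, 0.001]
wrist_force: [-8.2, -5.7, 10.7]
width: 0.268
grip_force: 36.0
```

```bash
python3 -c "
from h import *
crank();snap(3)"
```

```text
pos [0.5734 0.1372 0.3424] r 50.0 ang 52.5 Fr -9.5 Fcw -3.0 Fz 10.7
foot down px [0.99, 1.05, 0.93]
pos [0.5753 0.135  0.3423] r 49.5 ang 49.3 Fr -3.3 Fcw 3.7 Fz 6.5
```

>>> step_arm([
  [[0,0,0],[-19.4,-2,0.75],20],
  [[0,0,0],[-17.2,-9.3,0.75],20],
])

```text
time: 35.98
tool_pos: [0.5921, 0.1039, 0.3408]
tcp_rot: [-1.157, -2.919, -0.0]
wrist_force: [-12.1, 0.6, 12.3]
width: 0.269
grip_force: 36.0
```

```bash
python3 -c "
from h import *
crank();snap(4)"
```

```text
pos [0.5921 0.1039 0.3408] r 49.5 ang 7.4 Fr -11.9 Fcw -2.1 Fz 12.3
foot down px [1.18, 1.22, 1.19]
pos [0.592  0.1013 0.3408] r 49.2 ang 4.4 Fr -6.3 Fcw 3.9 Fz 9.3
```

>>> step_arm([
  [[0,0,0],[-12.3,-15.2,0.75],20],
  [[0,0,0],[-5.6,-18.7,0.75],20],
])

```text
time: 36.3
tool_pos: [0.5824, 0.0675, 0.3394]
tcp_rot: [-1.159, -2.919, -0.005]
wrist_force: [-7.4, 8.1, 8.8]
width: 0.269
grip_force: 35.8
```

```bash
python3 -c "
from h import *
crank();snap(5)"
```

```text
pos [0.5824 0.0675 0.3394] r 49.5 ang -37.3 Fr -10.8 Fcw -1.9 Fz 8.8
foot down px [1.63, 1.54, 1.63]
pos [0.5808 0.0659 0.3394] r 49.3 ang -39.9 Fr -5.7 Fcw 3.0 Fz 10.1
```

>>> step_arm([
  [[0,0,0],[2,-19.4,0.75],20],
  [[0,0,0],[9.3,-17.2,0.75],20],
])

```text
time: 36.62
tool_pos: [0.5504, 0.0479, 0.3381]
tcp_rot: [1.159, 2.916, 0.006]
wrist_force: [2.5, 7.9, 7.2]
width: 0.271
grip_force: 35.7
```

```bash
python3 -c "
from h import *
crank();snap(6)"
```

```text
pos [0.5504 0.0479 0.3381] r 50.1 ang -81.6 Fr -7.5 Fcw -3.6 Fz 7.2
foot down px [1.63, 1.62, 1.67]
pos [0.548  0.0478 0.338 ] r 49.9 ang -84.3 Fr -2.3 Fcw 2.4 Fz 8.3
```

>>> step_arm([
  [[0,0,0],[15.2,-12.3,0.75],20],
  [[0,0,0],[18.7,-5.6,0.75],20],
])

```text
time: 36.93
tool_pos: [0.5134, 0.0562, 0.3367]
tcp_rot: [1.16, 2.913, -0.001]
wrist_force: [5.5, -0.3, 6.5]
width: 0.27
grip_force: 35.5
```

```bash
python3 -c "
from h import *
crank();snap(7)"
```

```text
pos [0.5134 0.0562 0.3367] r 50.8 ang -125.7 Fr -3.0 Fcw -4.6 Fz 6.5
foot down px [1.66, 1.63, 1.65]
pos [0.5113 0.058  0.3366] r 50.6 ang -128.7 Fr 2.1 Fcw 1.9 Fz 7.7
```

>>> step_arm([
  [[0,0,0],[19.4,2,0.75],20],
  [[0,0,0],[9,4,0.4],20],
])

```text
time: 37.25
tool_pos: [0.495, 0.0805, 0.3356]
tcp_rot: [1.16, 2.916, -0.004]
wrist_force: [-3.0, -6.2, 8.8]
width: 0.273
grip_force: 36.0
```

```bash
python3 -c "
from h import *
crank();snap(8)"
```

```text
pos [0.495  0.0805 0.3356] r 50.9 ang -160.4 Fr 4.9 Fcw -4.8 Fz 8.8
foot down px [1.68, 1.56, 1.49]
pos [0.4947 0.0816 0.3355] r 50.9 ang -161.8 Fr 6.3 Fcw 0.5 Fz 10.4
```

>>> step_arm([
  [[0,0,0],[0,0,0],30],
  [[0,0,0],[0,0,0],50],
  [[0,0,0],[0,0,0],80],
  [[0,0,0],[0,0,0],85],
  [[0,0,0],[0,0,0],85],
])

```text
time: 37.82
tool_pos: [0.4951, 0.0818, 0.3331]
tcp_rot: [-1.161, -2.918, 0.001]
wrist_force: [1.2, 0.2, -0.0]
width: 0.901
grip_force: 0.0
```

>>> step_arm([
  [[0,0,0],[0,0,0],85],
  [[0,0,0],[0,0,-30],85],
  [[0,0,0],[0,0,-40],85],
  [[0,0,0],[0,0,-40],85],
  [[0,0,0],[0,0,-10],85],
])

```text
time: 38.23
tool_pos: [0.4968, 0.0822, 0.4611]
tcp_rot: [1.157, 2.911, 0.008]
wrist_force: [0.9, 0.0, 1.0]
width: 0.998
grip_force: 0.0
```

>>> step_arm([
  [[0,0,0],[0,-37,0],85],
  [[0,0,0],[0,-37,0],85],
  [[0,0,0],[0,0,0],85],
  [[0,0,0],[0,0,0],85],
  [[0,0,0],[0,0,0],85],
])

```text
time: 38.65
tool_pos: [0.4445, 0.0282, 0.4538]
tcp_rot: [1.161, 2.918, 0.001]
wrist_force: [-0.3, 1.2, -0.8]
width: 0.993
grip_force: 0.0
```

Run:
```python
from h import *
snap(9)
f1,f2=np.load("pics/f8.npy"),np.load("pics/f9.npy")
for n in("swing_grip","crank_grip","spider","post_axis"): print(n,[(np.round(d["at"],1).tolist(),round(d["score"],2)) for d in tip_of("side",n)][:2])
# change map in table area (moulds) before/after release, and table moulds vs first touch
for a,b in((8,9),(5,9)):
    d=np.abs(np.load(f"pics/f{a}.npy")-np.load(f"pics/f{b}.npy")).max(2)[185:240,225:305];print(a,b,d.mean().round(2),(d>30).sum())
# leftover mould C position
for e,s in moulds("side"):print(e,s)
print(read_state()["time"],pose()[0])
```

```text
foot down px [1.69, 1.67, 1.61]
pos [0.4449 0.0287 0.4534] r 119.8 ang -145.0 Fr 0.8 Fcw 0.8 Fz -1.3
swing_grip [([142.5, 245.6], 0.93)]
crank_grip []
spider [([199.7, 250.2], 0.73)]
post_axis [([147.7, 229.3], 0.91)]
8 9 5.38 182
5 9 6.19 186
[240.1, 191.4, 256.1, 212.1] 0.63
39.05 [0.44463871 0.0285377  0.45346436]
```

```bash
python3 -c "
from workcell import *
print(finish_job())"
```

```text
the job is handed in; nothing more can be done
None
```

The job is handed in: two moulds from the worktop stand in the two empty rings, the third is left on the worktop, the boom is fully in and the crank is about a third of a turn past touch (estimated 9–15 N on each mould, from the crank angle past where the feet stopped moving in the camera).

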